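# Pin the wheel onto the saw base axle with a linch pin

### The arm

A 6-joint arm with a two-finger parallel gripper is mounted at the origin on the work surface. World frame = base frame: x ahead of the robot, y to its left, z up, the work surface at z = 0. Lengths are in mm, angles in rad, forces in N, time in s.
With the tool pointing down it reaches from about 300 to 1000 mm from the base axis. Payload 5.1 kg.
Tool frame: the origin (TCP) lies midway between the tips of the shut fingers; the grasp point (between the pads) lies 19 mm behind it; z points along the fingers, y is the direction in which the jaws open and shut (so a half turn about z gives the same grasp; the last joint's range is limited). The gripper opens to 95 mm and grips with 3 to 60 N. Pads are 20 mm wide; open, the fingers measure 119 mm over their backs; the gripper's body (75 mm by 180 mm) begins 59 mm behind the grasp point.
Start: joints at [-1.321, 0.124, 1.65, -0, 1.367, -0.083], TCP at [212.316, -614.334, 214.656] pointing down, gripper open.
Joint ranges: [-2.61, 2.61], [-1.02, 2.33], [0.03, 2.71], [-1.35, 4.49], [0.32, 2.68], [-2.91, 2.91]. Speed limits (rad/s): [2.57, 2.57, 3.14, 3.14, 3.14, 3.14].

### API

Orientations are given as a rotation vector (axis times angle).
In Python, from cell import * gives the robot as it stands. The module is installed in compiled form; this text tells all that it offers.
- The arm moves only by the tool servo_tool, never from a script. Its argument "increments" is a list of rows, each an object of numbers: "ax", "ay", "az": the turn, a rotation vector about the world's x, y, z in degrees; "tx", "ty", "tz": the shift along the world's x, y, z in m; "jaw": the gripper's target within -1 to 1 (fully open at 1, half-way at 0, shut at -1). In form: [{"ax": .., "ay": .., "az": .., "tx": .., "ty": .., "tz": .., "jaw": ..}, ...]. A call has exactly 5 rows; each row shifts and turns the commanded pose from where the row before left it; what a row does not reach is not made up. A row lasts 1/12 s, in which the tool goes at most 41.7 mm and 7.16 degrees, less where a joint would pass 70% of its speed; a pose out of reach is approached as far as the arm can. A call with a gripper value outside its range is refused whole. The fingers move at their own pace and stop on an object; "grip_force" is the grip in N (left out, the last holds). Time passes only in rows, so rows that do not move let the fingers close, or fill a call up. It gives the time, the measured TCP pose, the force and the opening at its end, in the units of the state.
- get_obs(): the state, without advancing time (a new reading comes with each control period).
- capture(name): name is "side" or "top"; returns (picture, depth): 400x640x3 uint8, blue, green, red; 400x640 float32, mm along the optical axis (not along the pixel's ray), 0 where there is no reading.
- camera_params(name): a dict with "camera_matrix" (3x3 intrinsics, pixels), "R" (3x3) and "t" (3): a world point X has camera coordinates R X + t. Camera axes: x right, y down, z forward; pixel columns grow to the right and rows downward; lengths in mm; the calibration is good to about 2 mm. A picture is of the moment at which its call begins. camera_params takes no time and is no camera call.
- finish_job(): hands the job in, once; it reports no verdict.
The state is a dict: "t": time; "joint_positions": joint angles; "dq": joint speeds; "effort": joint torques, N m; "ee_pos": TCP position; "eef_rot": TCP orientation; "force": force on the tool from outside, world axes, zero at the start; "wrist_torque": the same for the moment, N m; "grip_width": opening from 0.0 (shut) to 1.0 (fully open).
Only numpy, scipy, OpenCV 4.12 (cv2) and the standard library are available. Lean on these libraries where they do the work, as an engineer would, in place of code of your own. Each camera call takes 0.05 s, during which the arm holds its last target.

### The job

The wheel on the black saw base has crept along its stub axle, so that the cross holes of hub and axle are out of line. Take the linch pin from the plywood block and, with its ring still open and pointing towards the axle's free end, push it down through the hub hole and the axle hole (working the wheel to and fro along the axle to bring the holes into line) until its collar sits on the hub, then flip the sprung ring down over the end of the hub until it snaps shut under the pin's end. Work gently, with pushes of no more than about 15 N, and leave the other things alone.

Things in the scene. Friction and masses are not known exactly. Their poses are not given: they have to be found in the camera images.
- saw_base: Black steel base, fixed, with a 20 mm square stub axle level at height 115 mm. Origin on the table below the wheel. The free end points away from the robot; x runs along the axle from the free end (-x) to the wheel and an upright plate (130 mm wide, 160 mm high, 55 mm on the +x side of the origin). The cross hole in the axle is hidden inside the hub: its exact place must be felt.
- block: Fixed plywood hardware block, 80 x 160 mm, 56 mm high, origin under its centre. The pin stands in its central 13 mm hole, collar on the top. Two low bolt heads (6 mm high) lie 60 mm to the sides.
- linch_pin: Loose steel linch pin, about 0.11 kg, upright. Origin on its axis under its collar, z up. Collar 22 mm diameter from z = 0 to 14 mm. The sprung ring is hinged in the collar at z = 8 mm about the y axis; open, it points to the pin's -x side and 20 degrees upward.
- pin_grip (a point): Middle of the pin's square grip, 16 x 16 mm with sides along the pin's x and y, from 14 to 42 mm above the pin's origin; this point is 30 mm above it.
- pin_tip (a point): End of the 10 mm shank, 46 mm below the pin's origin; the last 3 mm taper to a flat 8 mm tip.
- ring (a joint): Angle of the ring about its hinge: 0 = open (20 degrees above level), growing as it swings down; 1.92 (stop) = shut, straight down along the shank, its bar under the pin's end. Over-centre spring: let go below 1.45 it springs back open, above it snaps shut by itself. Takes up to about 3 N at the bar.
- ring_bar (a point): Middle of the ring's end bar, 62 mm from the hinge. The ring is a loop of 6 mm round bar, 60 mm wide (legs at y = +-27 mm, 48 mm between them, so that it passes round the hub); its straight end bar is 36 mm long.
- hub_hole (a point): Centre of the mouth of the 11.5 mm vertical hole in the top (height 131 mm) of the wheel's square hub sleeve, 32 x 32 mm. x along the axle towards the wheel, away from the free end; z up. The sleeve ends 18 mm on the -x side; the tyre, 128 mm diameter, begins 32 mm on the +x side. Down the hole: 6 mm sleeve wall, 20 mm axle with an 11.5 mm hole, 6 mm wall.
- hub_end (a point): Middle of the hub sleeve's end face at the axle's free end. The wheel does not turn; it slides on the axle with about 3 N friction and stands at first up to 12 mm off, either way, so the axle's hole lies up to 12 mm from the hub's hole along x. In line, the axle's end lies 2 mm inside this face. A pin pressed lightly while it moves the wheel along drops in where the holes meet.
- wrench: Pipe wrench, 250 mm long, lying on the table, bystander.
- oil_can: Can 56 mm diameter, 130 mm high, standing on the table, bystander.
- screwdriver: Screwdriver lying on the table, bystander.

How it is judged:
By the outcome, as a careful person would: the job done as asked, in the order asked, and still so for the second after the job is handed in, with the robot touching nothing.
It also fails if it takes over 72 s, if anything falls off the work surface, if the arm or the gripper's body presses on something with over 40 N, if the wrist force passes 120 N, or if a joint passes its speed limit or range.

## Working session

There is one attempt and no reset: what is moved stays moved. The work goes in short steps, Python scripts to look and compute and a tool call to move; the robot and the scene stay as the last step left them, time stands still between calls to the robot, and variables do not carry over. Pictures are saved under pics/ and viewed, and the job is handed in when it is done.

Besides the shell and the picture viewer there is one more tool, called by a JSON object that holds its "api" and its "payload". servo_tool: Moves the arm, as the interface text tells. Its arguments: {"type":"object","properties":{"increments":{"type":"array"},"grip_force":{"type":"number"}},"required":["increments"]}

```bash
mkdir -p pics; python3 - <<'E'
from cell import *
import cv2, numpy as np
o=get_obs()
for k,v in o.items(): print(k,v)
for n in ("top","side"):
    p,d=capture(n); cv2.imwrite(f"pics/{n}0.png",p); np.save(f"pics/{n}0.npy",d)
    c=camera_params(n); print(n,c)
    print((-c["R"].T@c["t"]))
E
```

```text
t 0.0
joint_positions [-1.32062060e+00  1.24489111e-01  1.65163881e+00 -2.55475790e-05
  1.36749501e+00 -8.25974555e-02]
dq [ 5.99871545e-04 -6.93582150e-04 -1.75968752e-04 -1.22923785e-03
 -3.51076315e-05  9.74593977e-04]
effort [ 4.87112939e-04 -4.17608786e+01 -3.59933710e+01  7.74766621e-02
  4.92605846e-02 -1.56104775e-04]
ee_pos [ 212.14348617 -613.74136845  213.4182007 ]
eef_rot [-3.09621167e+00 -5.19983662e-01  3.05864019e-04]
force [ 0.11615613 -0.34493996 -0.11080729]
wrist_torque [-0.03780316 -0.02299441  0.01058662]
grip_width 0.999491913158956
top {'camera_matrix': array([[393.52246382,   0.        , 322.61060261],
       [  0.        , 393.52246382, 201.42941272],
       [  0.        ,   0.        ,   1.        ]]), 'R': array([[-4.18638955e-02, -9.99123323e-01, -2.15608902e-05],
       [-9.77278728e-01,  4.09530810e-02, -2.07964261e-01],
       [ 2.07782826e-01, -8.68512307e-03, -9.78136425e-01]]), 't': array([  15.39322723,  561.10114213, 1165.26655954])}
[ 306.87425194    2.52139527 1256.47898271]
side {'camera_matrix': array([[448.36146703,   0.        , 314.63448728],
       [  0.        , 448.36146703, 201.10059148],
       [  0.        ,   0.        ,   1.        ]]), 'R': array([[ 0.99001341, -0.14040523,  0.01264179],
       [-0.06929735, -0.56278707, -0.82369205],
       [ 0.12276531,  0.81459014, -0.56689645]]), 't': array([-545.28341751,  135.18717659, 1111.10129397])}
[ 412.80132108 -905.57120368  748.12534242]
```

View pics/top0.png

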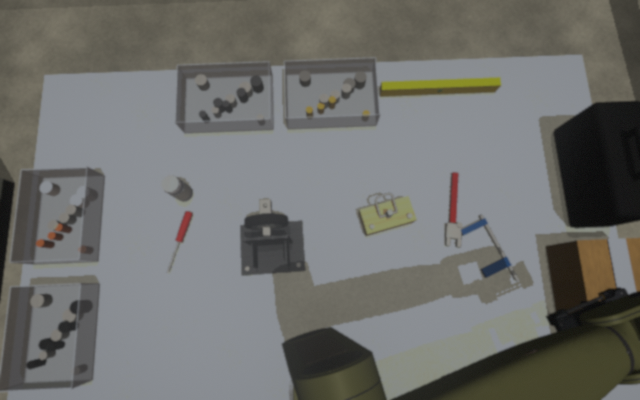

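View pics/side0.png

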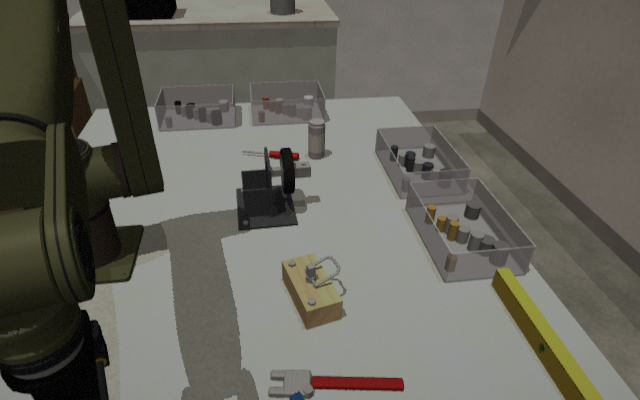

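Top view: the hub is at about (265,207) with the wheel behind it, and the block and pin are at (387,213). The ring points up in the image, towards world +x. I'll zoom in and measure.

```bash
cat > h.py <<'E'
import numpy as np, cv2
from cell import *
def back(c,u,v,d=None,z=None):
    K=c["camera_matrix"];R=c["R"];t=c["t"]
    r=np.stack([(np.asarray(u)-K[0,2])/K[0,0],(np.asarray(v)-K[1,2])/K[1,1],np.ones_like(np.asarray(u,float))],-1)
    if d is None:
        C=-R.T@t; w=r@R; s=(z-C[2])/w[...,2]; return C+s[...,None]*w
    return (r*np.asarray(d)[...,None]-t)@R
def proj(c,X):
    q=np.asarray(X,float)@c["R"].T+c["t"]; p=q@c["camera_matrix"].T
    return p[...,:2]/p[...,2:]
def cloud(n,d):
    v,u=np.mgrid[0:400,0:640]; P=back(camera_params(n),u.astype(float),v.astype(float),d); P[d==0]=np.nan; return P
def crop(img,x0,y0,x1,y1,s,name):
    cv2.imwrite(name,cv2.resize(img[y0:y1,x0:x1],None,fx=s,fy=s,interpolation=cv2.INTER_CUBIC))
E
python3 - <<'E'
from h import *
t=cv2.imread('pics/top0.png');s=cv2.imread('pics/side0.png')
a=cv2.resize(t[180:280,220:420],None,fx=4,fy=4,interpolation=cv2.INTER_CUBIC)
cv2.imwrite('pics/topz.png',a)
crop(s,225,140,365,330,3,'pics/sidez.png')
for n in ('top','side'):
    P=cloud(n,np.load(f'pics/{n}0.npy'))
    np.save(f'pics/{n}P.npy',P)
P=np.load('pics/topP.npy')
for (u,v) in [(265,203),(265,207),(265,211),(267,217),(387,213),(385,200),(375,220),(400,210),(300,300),(200,100)]:
    print(u,v,P[v,u].round(1))
E
```

```text
265 203 [548.  160.7 132.4]
265 207 [541.1 164.2 108.1]
265 211 [523.7 160.5 135.4]
267 217 [498.7 149.5 175.4]
387 213 [ 510.5 -199.6   92.7]
385 200 [ 569.3 -211.9    3.4]
375 220 [ 496.1 -166.9   59. ]
400 210 [ 525.1 -247.5   53.8]
300 300 [264.6  74.6  -1.9]
200 100 [945.6 397.2   7.2]
```

View pics/topz.png

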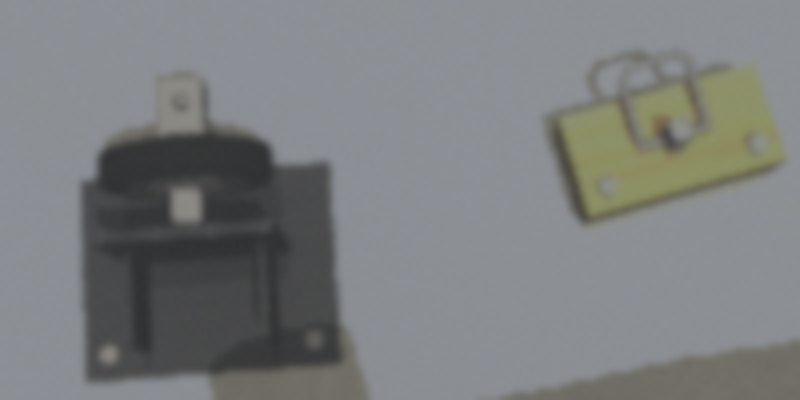

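View pics/sidez.png

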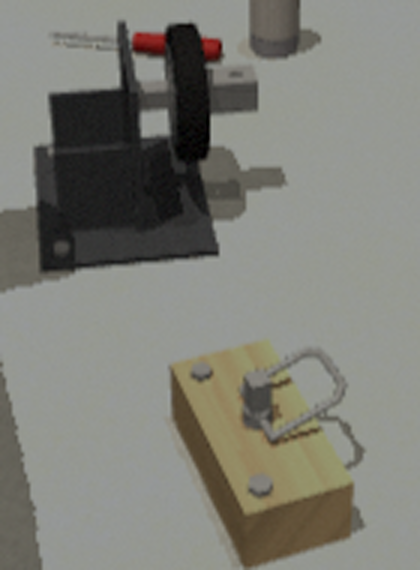

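```bash
python3 - <<'E'
from h import *
T=camera_params('top');S=camera_params('side')
zt=lambda x,y:((x+.5)/4-.5+220,(y+.5)/4-.5+180)
zs=lambda x,y:((x+.5)/3-.5+225,(y+.5)/3-.5+140)
def b(c,p,z): return back(c,np.array(p[0]),np.array(p[1]),z=z).round(1)
print('hole top',b(T,zt(180,101),131),'side',b(S,zs(236,73),131))
print('hub end corners top',b(T,zt(161,74),131),b(T,zt(200,73),131), 'inner', b(T,zt(158,133),131),b(T,zt(205,133),131))
print('axle inner stub', b(T,zt(187,190),125))
print('base corners',[b(T,zt(*p),6) for p in [(82,182),(330,163),(340,362),(87,380)]])
print('base bolts',[b(T,zt(*p),8) for p in [(109,355),(314,340)]])
print('block bolts',[b(T,zt(*p),62) for p in [(607,186),(757,142)]],[b(S,zs(*p),62) for p in [(202,372),(261,485)]])
print('block corners',[b(T,zt(*p),56) for p in [(553,117),(583,222),(783,160),(752,68)]])
print('grip top',b(T,zt(679,132),98),b(S,zs(257,376),98))
P=np.load('pics/topP.npy')
m=(abs(P[...,0]-510)<40)&(abs(P[...,1]+205)<40)&(P[...,2]>85)&(P[...,2]<105)
print(P[m].round(0))
P=np.load('pics/sideP.npy')
m=(abs(P[...,0]-530)<80)&(abs(P[...,1]+205)<60)&(P[...,2]>66)
Q=P[m];print(len(Q));np.save('pics/Q.npy',Q)
# hub top from side
m=(abs(P[...,0]-540)<45)&(abs(P[...,1]-165)<50)&(abs(P[...,2]-131)<5)
print('hubtop',m.sum(),P[m].min(0),P[m].max(0))
print('grip side', [P[v,u].round(1) for u,v in [(309,268),(311,266),(311,270)]])
E
```

```text
hole top [542.8 162.  131. ] side [540.8 163.7 131. ]
hub end corners top [563.5 175.7 131. ] [563.1 147.2 131. ] inner [519.7 178.3 131. ] [518.3 144.2 131. ]
axle inner stub [478.  158.6 125. ]
base corners [array([506., 259.,   6.]), array([513. ,  59.8,   6. ]), array([355.1,  56.9,   6. ]), array([349.5, 254.9,   6. ])]
base bolts [array([368. , 237.3,   8. ]), array([372.8,  76.6,   8. ])]
block bolts [array([ 477.1, -154. ,   62. ]), array([ 506.4, -271.8,   62. ])] [array([ 476.3, -158.5,   62. ]), array([ 504.8, -275.5,   62. ])]
block corners [array([ 533.7, -116.6,   56. ]), array([ 451. , -134.6,   56. ]), array([ 492.5, -292. ,   56. ]), array([ 566.1, -274.4,   56. ])]
grip top [ 510.4 -205.9   98. ] [ 511.  -206.7   98. ]
[[ 547. -167.   85.]
 [ 521. -211.   99.]
 [ 519. -203.   96.]
 [ 519. -205.   97.]
 [ 517. -208.  103.]
 [ 518. -211.   98.]
 [ 517. -198.   88.]
 [ 516. -199.   97.]
 [ 515. -202.  102.]
 [ 516. -206.   94.]
 [ 515. -208.  101.]
 [ 515. -211.   99.]
 [ 514. -213.  101.]
 [ 514. -200.   91.]
 [ 512. -202.  100.]
 [ 511. -204.  105.]
 [ 512. -208.   98.]
 [ 512. -210.  101.]
 [ 512. -214.   97.]
 [ 510. -200.   93.]
 [ 510. -202.   98.]
 [ 508. -204.  103.]
 [ 509. -207.  100.]
 [ 509. -210.  100.]
 [ 508. -213.  102.]
 [ 508. -200.   88.]
 [ 506. -201.  100.]
 [ 506. -204.  100.]
 [ 506. -208.   97.]
 [ 506. -210.   99.]
 [ 506. -213.   98.]
 [ 504. -202.   96.]
 [ 503. -204.   97.]
 [ 505. -209.   89.]]
333
hubtop 120 [512.85140214 140.85358592 126.36950037] [557.89342946 178.75406422 134.87287902]
grip side [array([ 507.1, -214.8,   97.3]), array([ 512.1, -209. ,   97.2]), array([ 511.1, -217. ,   93.3])]
```

```bash
cat >> h.py <<'E'
def pinpts(o,yaw,ring=0.0):
    a=np.radians(20)-ring; y=np.array([-27,-27,-18,18,27,27.]); r=np.array([0,53,62,62,53,0.])
    L=np.stack([-r*np.cos(a),y,8+r*np.sin(a)],-1)
    g=8; G=[[sx*g,sy*g,zz] for zz in (42,14) for sx,sy in((1,1),(1,-1),(-1,-1),(-1,1),(1,1))]
    A=np.array([[0,0,42],[0,0,-46.]])
    c,s=np.cos(yaw),np.sin(yaw);R=np.array([[c,-s,0],[s,c,0],[0,0,1]])
    return [np.asarray(X,float)@R.T+o for X in (L,np.array(G),A)]
def draw(img,c,polys,x0,y0,s,col=(0,0,255)):
    for X in polys:
        p=((proj(c,X)+.5-[x0,y0])*s-.5)
        cv2.polylines(img,[np.round(p*16).astype(np.int32)],False,col,1,cv2.LINE_AA,4)
E
python3 - <<'E'
from h import *
Q=np.load('pics/Q.npy'); T=np.load('pics/topP.npy')
# ring depth points in side: beyond grip
m=(Q[:,0]>528); q=Q[m]; print(len(q)); print(q[::4].round(0))
t=cv2.imread('pics/top0.png');s=cv2.imread('pics/side0.png')
ims=[]
for deg in (188,194,200):
  o=np.array([510.7,-206.3,56]); pp=pinpts(o,np.radians(deg))
  a=cv2.resize(t[185:235,350:420],None,fx=5,fy=5,interpolation=cv2.INTER_CUBIC); draw(a,camera_params('top'),pp,350,185,5)
  b=cv2.resize(s[245:305,280:350],None,fx=5,fy=5,interpolation=cv2.INTER_CUBIC); draw(b,camera_params('side'),pp,280,245,5)
  ims.append(np.vstack([a,b]))
im=np.hstack(ims);cv2.imwrite('pics/fit1.png',cv2.resize(im,None,fx=.75,fy=.75,interpolation=cv2.INTER_AREA))
E
```

```text
147
[[ 551. -167.   84.]
 [ 551. -172.   85.]
 [ 559. -174.   86.]
 [ 547. -170.   81.]
 [ 555. -175.   85.]
 [ 563. -181.   89.]
 [ 544. -175.   83.]
 [ 562. -183.   88.]
 [ 539. -176.   82.]
 [ 562. -186.   88.]
 [ 535. -175.   78.]
 [ 564. -185.   84.]
 [ 532. -176.   76.]
 [ 565. -193.   88.]
 [ 532. -178.   75.]
 [ 569. -195.   87.]
 [ 570. -200.   88.]
 [ 572. -201.   86.]
 [ 569. -208.   87.]
 [ 570. -211.   86.]
 [ 571. -216.   88.]
 [ 567. -219.   85.]
 [ 566. -221.   85.]
 [ 563. -225.   86.]
 [ 559. -224.   83.]
 [ 555. -226.   83.]
 [ 564. -225.   80.]
 [ 555. -225.   79.]
 [ 548. -227.   78.]
 [ 542. -228.   77.]
 [ 550. -228.   76.]
 [ 544. -229.   75.]
 [ 535. -230.   74.]
 [ 543. -232.   75.]
 [ 537. -230.   71.]
 [ 532. -233.   72.]
 [ 530. -233.   69.]]
```

View pics/fit1.png

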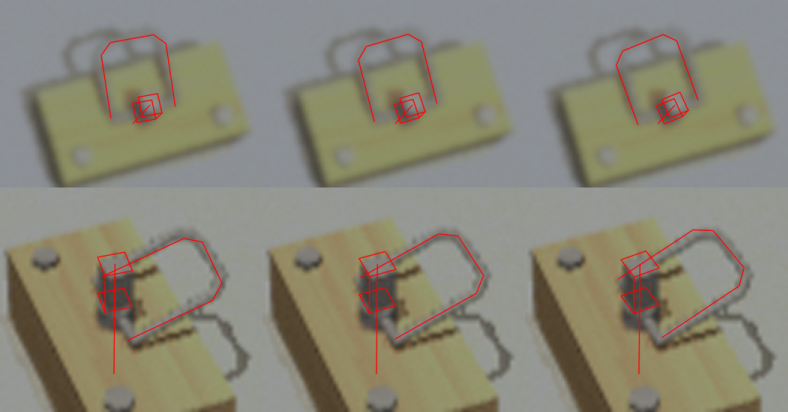

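```bash
python3 - <<'E'
from h import *
s=cv2.imread('pics/side0.png')
ims=[]
for deg in (0,188,192,196):
  o=np.array([510.7,-206.3,56]); pp=pinpts(o,np.radians(deg))
  b=cv2.resize(s[252:296,298:348],None,fx=8,fy=8,interpolation=cv2.INTER_CUBIC); 
  if deg: draw(b,camera_params('side'),pp[:2],298,252,8)
  ims.append(b)
cv2.imwrite('pics/fit2.png',cv2.resize(np.vstack([np.hstack(ims[:2]),np.hstack(ims[2:])]),None,fx=.85,fy=.85,interpolation=cv2.INTER_AREA)[:600])
E
```

```text
(no output)
```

View pics/fit2.png

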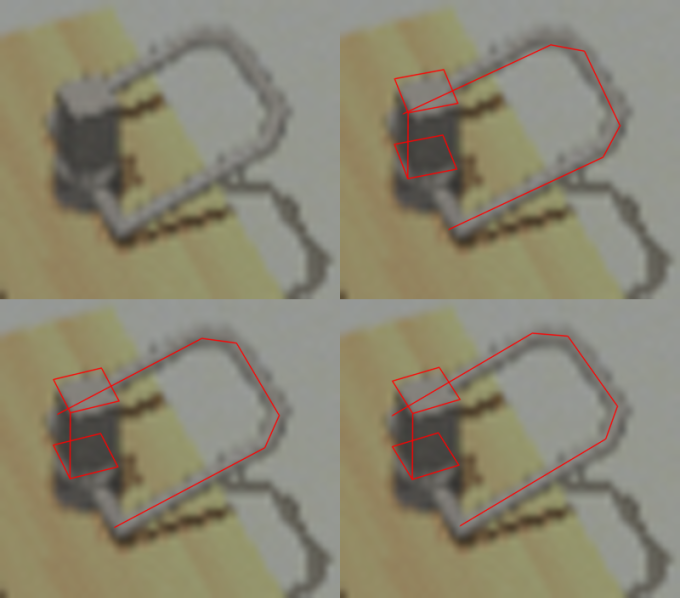

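{"api": "servo_tool", "payload": {"increments": [{"tx": 0.02, "ty": 0.027, "az": 5.5, "jaw": -0.05}, {"tx": 0.02, "ty": 0.027, "az": 5.5, "jaw": -0.05}, {"tx": 0.02, "ty": 0.027, "az": 5.5, "jaw": -0.05}, {"tx": 0.02, "ty": 0.027, "az": 5.5, "jaw": -0.05}, {"tx": 0.02, "ty": 0.027, "az": 5.5, "jaw": -0.05}], "grip_force": 50}}

```text
invalid input
```

{"api": "servo_tool", "payload": {"increments": [{"tx": 0.02, "ty": 0.027, "az": 5.5, "jaw": -0.05}, {"tx": 0.02, "ty": 0.027, "az": 5.5, "jaw": -0.05}, {"tx": 0.02, "ty": 0.027, "az": 5.5, "jaw": -0.05}, {"tx": 0.02, "ty": 0.027, "az": 5.5, "jaw": -0.05}, {"tx": 0.02, "ty": 0.027, "az": 5.5, "jaw": -0.05}]}}

```text
invalid input
```

{"api": "servo_tool", "payload": {"increments": [{"tx": 0.02, "ty": 0.027, "az": 5.5, "jaw": -0.05}, {"tx": 0.02, "ty": 0.027, "az": 5.5, "jaw": -0.05}, {"tx": 0.02, "ty": 0.027, "az": 5.5, "jaw": -0.05}, {"tx": 0.02, "ty": 0.027, "az": 5.5, "jaw": -0.05}, {"tx": 0, "ty": 0, "az": 0, "jaw": -0.05}]}}

```text
invalid input
```

```bash
cat >> h.py <<'E'
def st():
    from scipy.spatial.transform import Rotation as Ro
    o=get_obs(); R=Ro.from_rotvec(o["eef_rot"]).as_matrix()
    ja=np.degrees(np.arctan2(R[1,1],R[0,1]));ja=(ja+90)%180-90
    print('t %.2f'%o["t"],'pos',o["ee_pos"].round(1),'z',R[:,2].round(3),'jaw',round(ja,1),'F',o["force"].round(1),'M',o["wrist_torque"].round(2),'w %.1f'%(o["grip_width"]*95))
    return o
E
python3 -c "
from h import *
st()"
```

```text
t 0.10 pos [ 212.2 -613.8  213.5] z [-0.     0.002 -1.   ] jaw -70.9 F [ 0.3 -0.5 -0.6] M [ 0.03  0.04 -0.01] w 95.2
```

All fields appear to be required in every row, so I'll give the full rows.

{"api": "servo_tool", "payload": {"increments": [{"ax": 0, "ay": 0, "az": 5.5, "tx": 0.02, "ty": 0.027, "tz": 0, "jaw": -0.05}, {"ax": 0, "ay": 0, "az": 5.5, "tx": 0.02, "ty": 0.027, "tz": 0, "jaw": -0.05}, {"ax": 0, "ay": 0, "az": 5.5, "tx": 0.02, "ty": 0.027, "tz": 0, "jaw": -0.05}, {"ax": 0, "ay": 0, "az": 5.5, "tx": 0.02, "ty": 0.027, "tz": 0, "jaw": -0.05}, {"ax": 0, "ay": 0, "az": 5.5, "tx": 0.02, "ty": 0.027, "tz": 0, "jaw": -0.05}], "grip_force": 50}}

```text
t: 0.52
ee_pos: [312.8, -477.8, 214.0]
eef_rot: [-2.882, -1.247, -0.0]
force: [-0.2, -0.5, -0.3]
grip_width: 0.703
```

{"api": "servo_tool", "payload": {"increments": [{"ax": 0, "ay": 0, "az": 5.5, "tx": 0.02, "ty": 0.027, "tz": 0, "jaw": -0.05}, {"ax": 0, "ay": 0, "az": 5.5, "tx": 0.02, "ty": 0.027, "tz": 0, "jaw": -0.05}, {"ax": 0, "ay": 0, "az": 5.5, "tx": 0.02, "ty": 0.027, "tz": 0, "jaw": -0.05}, {"ax": 0, "ay": 0, "az": 5.5, "tx": 0.02, "ty": 0.027, "tz": 0, "jaw": -0.05}, {"ax": 0, "ay": 0, "az": 5.5, "tx": 0.02, "ty": 0.027, "tz": 0, "jaw": -0.05}]}}

```text
t: 0.93
ee_pos: [412.8, -342.6, 214.2]
eef_rot: [-2.503, -1.897, 0.0]
force: [1.7, -0.0, 0.6]
grip_width: 0.478
```

{"api": "servo_tool", "payload": {"increments": [{"ax": 0, "ay": 0, "az": 5.5, "tx": 0.02, "ty": 0.027, "tz": -0.01, "jaw": -0.05}, {"ax": 0, "ay": 0, "az": 5.5, "tx": 0.02, "ty": 0.027, "tz": -0.01, "jaw": -0.05}, {"ax": 0, "ay": 0, "az": 5.5, "tx": 0.02, "ty": 0.027, "tz": -0.01, "jaw": -0.05}, {"ax": 0, "ay": 0, "az": 5.5, "tx": 0.02, "ty": 0.027, "tz": -0.01, "jaw": -0.05}, {"ax": 0, "ay": 0, "az": 5.5, "tx": 0.018, "ty": 0.027, "tz": -0.01, "jaw": -0.05}]}}

```text
t: 1.35
ee_pos: [510.9, -207.6, 163.8]
eef_rot: [-1.98, -2.439, 0.0]
force: [0.4, -0.3, 0.4]
grip_width: 0.474
```

```bash
python3 -c "
from h import *
st()"
```

```text
t 1.35 pos [ 510.9 -207.6  163.8] z [-0.  0. -1.] jaw 11.9 F [ 0.4 -0.3  0.4] M [ 0.02 -0.16  0.01] w 45.0
```

{"api": "servo_tool", "payload": {"increments": [{"ax": 0, "ay": 0, "az": 0.5, "tx": 0, "ty": 0.001, "tz": -0.015, "jaw": -0.05}, {"ax": 0, "ay": 0, "az": 0, "tx": 0, "ty": 0, "tz": -0.015, "jaw": -0.05}, {"ax": 0, "ay": 0, "az": 0, "tx": 0, "ty": 0, "tz": -0.015, "jaw": -0.05}, {"ax": 0, "ay": 0, "az": 0, "tx": 0, "ty": 0, "tz": 0, "jaw": -0.05}, {"ax": 0, "ay": 0, "az": 0, "tx": 0, "ty": 0, "tz": 0, "jaw": -0.05}]}}

```text
t: 1.77
ee_pos: [509.4, -207.8, 118.4]
eef_rot: [-1.974, -2.441, 0.001]
force: [-0.5, 0.8, 0.8]
grip_width: 0.476
```

```bash
python3 - <<'E'
from h import *
st()
t,_=capture('top');s,_=capture('side')
a=cv2.resize(t[170:245,340:430],None,fx=5,fy=5,interpolation=cv2.INTER_CUBIC)
b=cv2.resize(s[220:310,265:355],None,fx=5,fy=5,interpolation=cv2.INTER_CUBIC)
im=np.zeros((450,900,3),np.uint8);im[:375,:450]=a;im[:,450:]=b
cv2.imwrite('pics/ap.png',cv2.resize(im,(800,400)))
E
```

```text
t 1.77 pos [ 509.4 -207.8  118.4] z [-0.003  0.001 -1.   ] jaw 12.1 F [-0.5  0.8  0.8] M [ 0.02 -0.07 -0.03] w 45.2
```

View pics/ap.png

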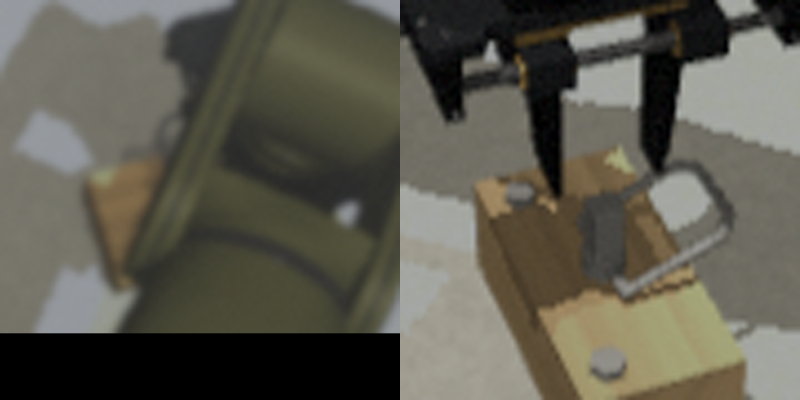

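{"api": "servo_tool", "payload": {"increments": [{"ax": 0, "ay": 0, "az": 0, "tx": 0.001, "ty": 0.001, "tz": -0.012, "jaw": -0.05}, {"ax": 0, "ay": 0, "az": 0, "tx": 0, "ty": 0, "tz": -0.012, "jaw": -0.05}, {"ax": 0, "ay": 0, "az": 0, "tx": 0, "ty": 0, "tz": -0.012, "jaw": -0.05}, {"ax": 0, "ay": 0, "az": 0, "tx": 0, "ty": 0, "tz": -0.01, "jaw": -0.05}, {"ax": 0, "ay": 0, "az": 0, "tx": 0, "ty": 0, "tz": 0, "jaw": -0.05}]}}

```text
t: 2.28
ee_pos: [509.1, -206.3, 69.9]
eef_rot: [-1.972, -2.438, 0.002]
force: [0.2, 0.1, -0.1]
grip_width: 0.479
```

```bash
python3 - <<'E'
from h import *
o=st()
s,_=capture('side')
b=cv2.resize(s[220:310,265:355],None,fx=6,fy=6,interpolation=cv2.INTER_CUBIC)
pp=pinpts(np.array([511,-206.5,56]),np.radians(192.3)); draw(b,camera_params('side'),pp[:2],265,220,6)
draw(b,camera_params('side'),[np.array([o['ee_pos'],o['ee_pos']+[0,0,40]])],265,220,6,(255,0,0))
cv2.imwrite('pics/ap2.png',b)
E
```

```text
t 2.28 pos [ 509.1 -206.3   69.9] z [-0.005  0.003 -1.   ] jaw 12.1 F [ 0.2  0.1 -0.1] M [ 0.01 -0.11 -0.02] w 45.5
```

View pics/ap2.png

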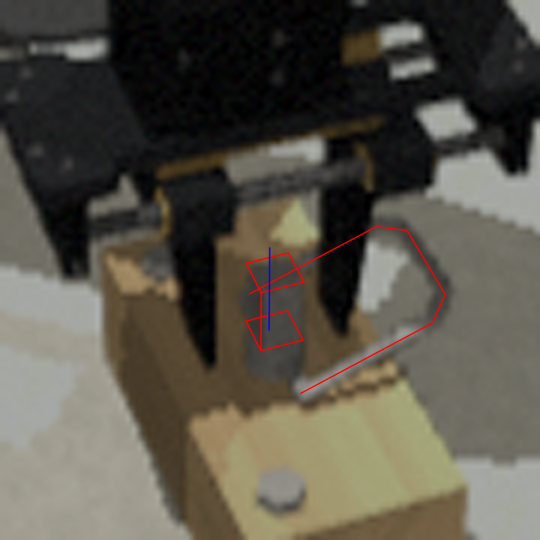

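{"api": "servo_tool", "payload": {"increments": [{"ax": 0, "ay": 0, "az": 0, "tx": 0.001, "ty": 0, "tz": 0.002, "jaw": -0.05}, {"ax": 0, "ay": 0, "az": 0, "tx": 0, "ty": 0, "tz": 0, "jaw": -0.7}, {"ax": 0, "ay": 0, "az": 0, "tx": 0, "ty": 0, "tz": 0, "jaw": -1}, {"ax": 0, "ay": 0, "az": 0, "tx": 0, "ty": 0, "tz": 0, "jaw": -1}, {"ax": 0, "ay": 0, "az": 0, "tx": 0, "ty": 0, "tz": 0, "jaw": -1}], "grip_force": 50}}

```text
t: 2.75
ee_pos: [512.6, -207.5, 76.2]
eef_rot: [1.975, 2.442, 0.0]
force: [-0.2, 0.4, 0.4]
grip_width: 0.252
```

```bash
python3 -c "
from h import *
st()"
```

```text
t 2.75 pos [ 512.6 -207.5   76.2] z [ 0.001 -0.    -1.   ] jaw 12.1 F [-0.2  0.4  0.4] M [-0.04 -0.08 -0.05] w 23.9
```

{"api": "servo_tool", "payload": {"increments": [{"ax": 0, "ay": 0, "az": 0, "tx": -0.001, "ty": 0.001, "tz": -0.003, "jaw": -0.5}, {"ax": 0, "ay": 0, "az": 0, "tx": 0, "ty": 0, "tz": 0, "jaw": -0.5}, {"ax": 0, "ay": 0, "az": 0, "tx": 0, "ty": 0, "tz": 0, "jaw": -1}, {"ax": 0, "ay": 0, "az": 0, "tx": 0, "ty": 0, "tz": 0, "jaw": -1}, {"ax": 0, "ay": 0, "az": 0, "tx": 0, "ty": 0, "tz": 0, "jaw": -1}]}}

```text
t: 3.17
ee_pos: [511.2, -206.3, 72.5]
eef_rot: [-1.976, -2.442, -0.0]
force: [0.1, -0.1, -0.3]
grip_width: 0.169
```

{"api": "servo_tool", "payload": {"increments": [{"ax": 0, "ay": 0, "az": 0, "tx": 0, "ty": 0, "tz": 0, "jaw": -1}, {"ax": 0, "ay": 0, "az": 0, "tx": 0, "ty": 0, "tz": 0, "jaw": -1}, {"ax": 0, "ay": 0, "az": 0, "tx": 0, "ty": 0, "tz": 0, "jaw": -1}, {"ax": 0, "ay": 0, "az": 0, "tx": 0, "ty": 0, "tz": 0, "jaw": -1}, {"ax": 0, "ay": 0, "az": 0, "tx": 0, "ty": 0, "tz": 0, "jaw": -1}]}}

```text
t: 3.58
ee_pos: [511.2, -206.3, 72.5]
eef_rot: [-1.975, -2.442, 0.0]
force: [-0.3, 0.6, -2.2]
grip_width: 0.166
```

```bash
python3 - <<'E'
from h import *
o=st()
s,_=capture('side')
b=cv2.resize(s[220:310,265:355],None,fx=6,fy=6,interpolation=cv2.INTER_CUBIC)
cv2.imwrite('pics/ap3.png',b)
E
```

```text
t 3.58 pos [ 511.2 -206.3   72.5] z [-0.  0. -1.] jaw 12.1 F [-0.3  0.6 -2.2] M [-0.02 -0.12 -0.08] w 15.8
```

View pics/ap3.png

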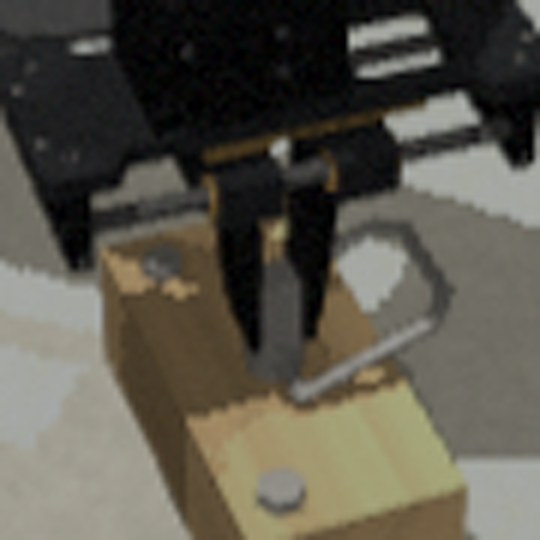

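{"api": "servo_tool", "payload": {"increments": [{"ax": 0, "ay": 0, "az": 0, "tx": 0, "ty": 0, "tz": 0.01, "jaw": -1}, {"ax": 0, "ay": 0, "az": 0, "tx": 0, "ty": 0, "tz": 0.025, "jaw": -1}, {"ax": 0, "ay": 0, "az": 0, "tx": 0, "ty": 0, "tz": 0.03, "jaw": -1}, {"ax": 0, "ay": 0, "az": 0, "tx": 0, "ty": 0, "tz": 0.035, "jaw": -1}, {"ax": 0, "ay": 0, "az": 0, "tx": 0, "ty": 0, "tz": 0.035, "jaw": -1}]}}

```text
t: 4.05
ee_pos: [510.7, -206.0, 209.1]
eef_rot: [-1.975, -2.442, 0.001]
force: [0.2, -0.7, -2.1]
grip_width: 0.164
```

{"api": "servo_tool", "payload": {"increments": [{"ax": 0, "ay": 0, "az": -1, "tx": 0.003, "ty": 0.025, "tz": 0.01, "jaw": -1}, {"ax": 0, "ay": 0, "az": -2, "tx": 0.004, "ty": 0.035, "tz": 0, "jaw": -1}, {"ax": 0, "ay": 0, "az": -2, "tx": 0.004, "ty": 0.035, "tz": 0, "jaw": -1}, {"ax": 0, "ay": 0, "az": -2, "tx": 0.004, "ty": 0.035, "tz": 0, "jaw": -1}, {"ax": 0, "ay": 0, "az": -2, "tx": 0.004, "ty": 0.035, "tz": 0, "jaw": -1}]}}

```text
t: 4.47
ee_pos: [530.1, -39.9, 218.7]
eef_rot: [2.163, 2.277, 0.001]
force: [1.4, 0.2, -0.8]
grip_width: 0.167
```

{"api": "servo_tool", "payload": {"increments": [{"ax": 0, "ay": 0, "az": -1.5, "tx": 0.004, "ty": 0.035, "tz": 0, "jaw": -1}, {"ax": 0, "ay": 0, "az": 0, "tx": 0.003, "ty": 0.035, "tz": 0, "jaw": -1}, {"ax": 0, "ay": 0, "az": 0, "tx": 0.003, "ty": 0.035, "tz": 0, "jaw": -1}, {"ax": 0, "ay": 0, "az": 0, "tx": 0.002, "ty": 0.03, "tz": 0, "jaw": -1}, {"ax": 0, "ay": 0, "az": 0, "tx": 0, "ty": 0.02, "tz": 0, "jaw": -1}]}}

```text
t: 4.88
ee_pos: [542.1, 116.4, 218.4]
eef_rot: [-2.189, -2.254, -0.001]
force: [0.5, 0.1, -2.0]
grip_width: 0.165
```

```bash
python3 - <<'E'
from h import *
o=st()
s,_=capture('side');t,_=capture('top')
cv2.imwrite('pics/s4.png',s);cv2.imwrite('pics/t4.png',t)
b=cv2.resize(s[90:220,225:345],None,fx=4,fy=4,interpolation=cv2.INTER_CUBIC)
a=cv2.resize(t[130:260,220:300],None,fx=4,fy=4,interpolation=cv2.INTER_CUBIC)
cv2.imwrite('pics/v4.png',np.hstack([b,a]))
E
```

```text
t 4.88 pos [542.1 116.4 218.4] z [ 0.     0.001 -1.   ] jaw 1.7 F [ 0.5  0.1 -2. ] M [-0.   -0.08 -0.03] w 15.7
```

View pics/v4.png

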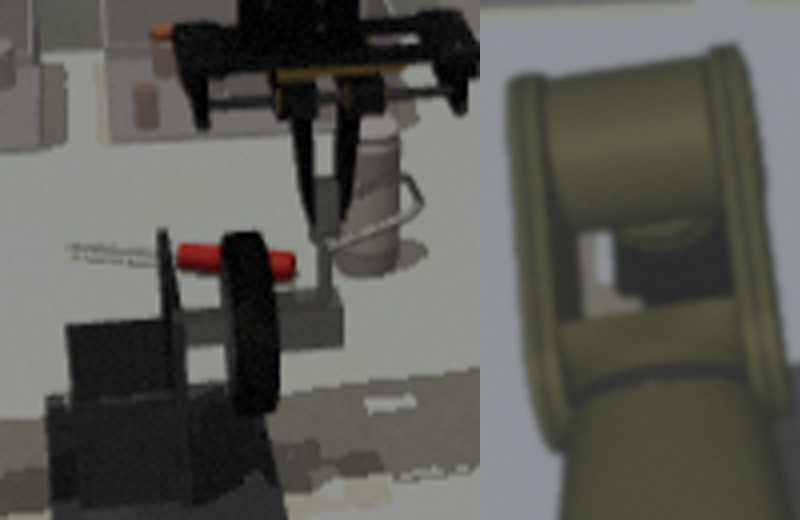

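{"api": "servo_tool", "payload": {"increments": [{"ax": 0, "ay": 0, "az": 0, "tx": 0, "ty": 0.015, "tz": -0.002, "jaw": -1}, {"ax": 0, "ay": 0, "az": 0, "tx": 0, "ty": 0.015, "tz": -0.003, "jaw": -1}, {"ax": 0, "ay": 0, "az": 0, "tx": 0, "ty": 0.01, "tz": -0.005, "jaw": -1}, {"ax": 0, "ay": 0, "az": 0, "tx": 0, "ty": 0.005, "tz": -0.005, "jaw": -1}, {"ax": 0, "ay": 0, "az": 0, "tx": 0, "ty": 0.001, "tz": 0, "jaw": -1}]}}

```text
t: 5.4
ee_pos: [541.5, 159.6, 201.2]
eef_rot: [-2.189, -2.251, 0.003]
force: [-1.2, 0.5, -2.2]
grip_width: 0.167
```

{"api": "servo_tool", "payload": {"increments": [{"ax": 0, "ay": 0, "az": 0, "tx": 0, "ty": 0, "tz": 0, "jaw": -1}, {"ax": 0, "ay": 0, "az": 0, "tx": 0, "ty": 0, "tz": 0, "jaw": -1}, {"ax": 0, "ay": 0, "az": 0, "tx": 0, "ty": 0, "tz": 0, "jaw": -1}, {"ax": 0, "ay": 0, "az": 0, "tx": 0, "ty": 0, "tz": 0, "jaw": -1}, {"ax": 0, "ay": 0, "az": 0, "tx": 0, "ty": 0, "tz": 0, "jaw": -1}]}}

```text
t: 5.82
ee_pos: [542.5, 159.2, 203.0]
eef_rot: [2.191, 2.251, 0.0]
force: [-0.4, 0.3, -1.2]
grip_width: 0.162
```

```bash
python3 - <<'E'
from h import *
o=st()
s,_=capture('side');cv2.imwrite('pics/s5.png',s)
z=9;x0,y0=275,125
b=cv2.resize(s[y0:y0+60,x0:x0+60],None,fx=z,fy=z,interpolation=cv2.INTER_CUBIC)
s0=cv2.imread('pics/side0.png')
a=cv2.resize(s0[y0:y0+60,x0-20:x0+40],None,fx=z,fy=z,interpolation=cv2.INTER_CUBIC)
S=camera_params('side')
p=o['ee_pos']
c=b.copy()
draw(c,S,[np.array([p,p-[0,0,62.5]])],x0,y0,z)
cv2.imwrite('pics/v5.png',cv2.resize(np.hstack([b,c]),(800,400)))
cv2.imwrite('pics/v5a.png',a)
E
```

```text
t 5.82 pos [542.5 159.2 203. ] z [ 0. -0. -1.] jaw 1.5 F [-0.4  0.3 -1.2] M [ 0.01 -0.08  0.01] w 15.4
```

View pics/v5.png

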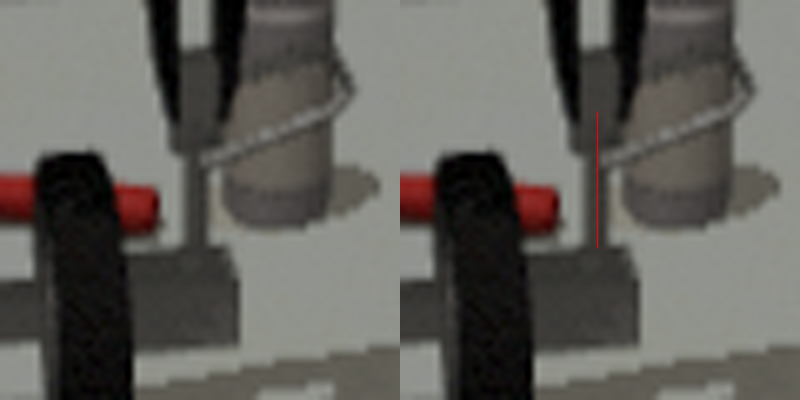

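View pics/v5a.png

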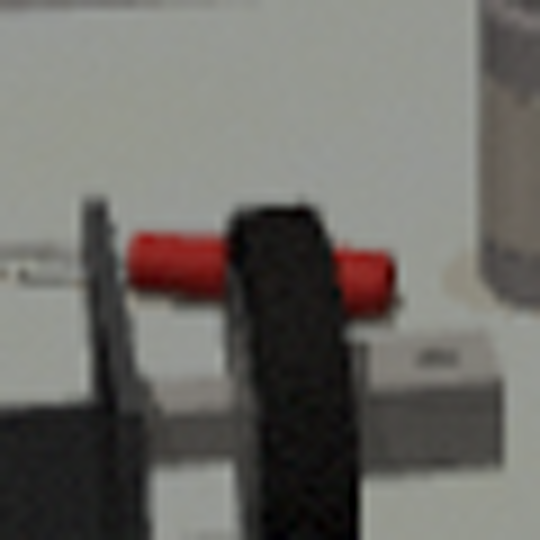

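```bash
python3 - <<'E'
from h import *
S=camera_params('side');T=camera_params('top')
s0=cv2.imread('pics/side0.png').astype(float).mean(2);t0=cv2.imread('pics/top0.png').astype(float).mean(2)
print(s0[160:170,294:314].round(0).astype(int))
print(t0[196:214,256:276].round(0).astype(int))
z=9;x0,y0=275,125
f=lambda X:((proj(S,np.array(X))+.5-[x0,y0])*z-.5)*400/540
p=np.array([542.5,159.2,203])
for dz in (25.5,-2.5,-16.5,-62.5): print(dz,f(p+[0,0,dz]).round(1))
# side grip faces
E
```

```text
[[ 50  54  58  72  93 144 148 150 149 148 149 149 150 148 148 150 150 143
  150 151]
 [101 112 114 116 118 143 146 142 143 142 139 142 140 141 137 145 149 149
  150 150]
 [110 123 135 134 133 132 133 130 130 129 126 126 125 126 126 137 146 149
  149 150]
 [ 69  74 119 124 126 126 124 122 115 112 117 118 123 125 126 133 148 149
  148 148]
 [ 67  73 119 123 125 124 124 106  84  84  91  98 123 126 126 126 141 148
  150 150]
 [ 70  74 121 124 125 126 125 106  96  98  99 103 122 125 125 126 138 147
  148 149]
 [ 63  73 119 123 125 124 125 125 123 124 126 125 121 121 121 118 124 147
  150 149]
 [ 53  67 110 115 113 114 112 110 108 108 107 107 100  98  99  93  89 144
  150 150]
 [ 46  65  83  87  86  87  81  79  73  72  70  72  71  73  72  71  73 143
  149 149]
 [ 38  60  58  63  65  66  67  65  66  67  69  68  69  67  68  68  68 144
  150 149]]
[[144 144 144 144 144 144 144 144 142 143 142 142 143 144 144 145 144 144
  144 145]
 [144 143 143 143 143 143 142 139 135 135 136 136 138 142 143 143 145 144
  144 144]
 [144 144 141 138 137 137 134 128 125 124 123 126 129 136 139 141 143 145
  145
[... 657 characters left out ...]
8 111 106 127 141
  143 144]
 [144 143 139 132 133 135 133 124 116 112 119 130 134 129 114 108 128 141
  143 144]
 [143 143 138 131 133 135 135 131 129 128 131 135 135 130 116 109 126 139
  142 143]
 [143 142 137 131 132 136 136 135 135 135 135 136 136 130 116 105 120 133
  139 141]
 [136 134 130 127 132 135 136 136 136 137 136 136 136 130 115 100 106 120
  129 133]
 [123 119 118 121 130 134 134 134 133 134 134 134 133 129 114  95  94 103
  111 116]
 [109 108 108 114 125 126 125 123 123 122 121 121 120 117 107  88  82  87
   93  99]
 [ 98  96  97 103 108 105  99  96  94  95  94  91  91  90  83  72  67  70
   76  82]]
25.5 [197.  53.]
-2.5 [197.  116.8]
-16.5 [197.1 148.1]
-62.5 [197.1 248. ]
```

```bash
python3 - <<'E'
from h import *
S=camera_params('side');T=camera_params('top')
b=lambda c,u,v,z=131: back(c,np.array(float(u)),np.array(float(v)),z=z).round(1)
print(b(S,303.1,164.2),b(S,303.4,164.3),'end near',b(S,310.6,167.3),'end far',b(S,308.7,161.3),'near left',b(S,295.6,167.3))
print(b(T,264.3,205.3),'end',b(T,264,198),b(T,264,197.6),'sides',b(T,258.1,205),b(T,269,205))
s=cv2.imread('pics/s5.png').mean(2)
print(s[128:166,298:314].round(0).astype(int))
E
```

```text
[540.1 162.7 131. ] [540.8 162.  131. ] end near [558.3 143.5 131. ] end far [557.5 176.9 131. ] near left [517.8 148.3 131. ]
[541.5 163.  131. ] end [563.4 163.6 131. ] [564.6 163.6 131. ] sides [543.2 181.1 131. ] [541.9 149.3 131. ]
[[  1   7   8  42 135 143 143 145  94  27   5   1   0  21  80  89]
 [ 14   5   4  42 137 144 144 144  92  33   6   6   0  26  74  76]
 [ 19   3   3  45 136 143 143 144  93  32   7   0   8  43  74  78]
 [ 25   1   6  35 123 130 126 125  79  25   8   4   9  54  74  76]
 [ 28   5   3  18  81  87  71  68  46  16   5   4  12  53  75  79]
 [ 36   1  11  15  50  52  53  56  58  27  14   8   9  60  74  73]
 [ 50   7   8  17  52  56  57  57  59  43  13   9  19  65  73  63]
 [ 60   4   4  17  58  61  61  62  62  53  15   8  20  60  69  62]
 [ 76  10   1   8  58  61  63  61  60  50  17   8  16  59  71  60]
 [ 90  30   7   8  57  61  62  63  61  52  21  10  25  70  83  75]
 [119  45   4  14  58  58  61  60  62  47  13   6  51  92  96  95]
 [144  60   9  13  59  60  60  59  60  50  16  12  73  93  97  94]
 [145  76  17  18  59  61  61  63  62  50  18  30  87  92  
[... 983 characters left out ...]
 127  95  73  73  76  78  79]
 [ 38 136 144 145 105  65  58  54  95 127 118  82  75  78  78  79]
 [ 47 121 143 145 106  64  58  55  95 128 131 111  76  73  79  80]
 [ 46  90 140 143 105  64  60  56 101 127 130 130 102  93  77  75]
 [ 70 113 139 144 106  65  57  54 112 135 136 135 136 123 113 108]
 [ 89 138 145 145 105  63  58  55 111 142 138 143 143 139 145 144]
 [ 97 128 131 124  88  59  55  53  94 119 113 130 142 144 144 143]
 [ 87  86  87  72  51  52  52  53  52  52  68 106 139 142 145 144]
 [ 52  52  53  52  56  56  57  51  55  53  71  95 139 144 144 144]
 [ 49  55  52  52  58  59  60  54  52  53  62  71 126 143 145 144]
 [ 53  52  53  48  54  58  55  51  52  53  51  70 105 140 144 144]]
```

{"api": "servo_tool", "payload": {"increments": [{"ax": 0, "ay": 0, "az": 0, "tx": -0.002, "ty": 0.003, "tz": 0, "jaw": -1}, {"ax": 0, "ay": 0, "az": 0, "tx": 0, "ty": 0, "tz": -0.002, "jaw": -1}, {"ax": 0, "ay": 0, "az": 0, "tx": 0, "ty": 0, "tz": -0.002, "jaw": -1}, {"ax": 0, "ay": 0, "az": 0, "tx": 0, "ty": 0, "tz": -0.002, "jaw": -1}, {"ax": 0, "ay": 0, "az": 0, "tx": 0, "ty": 0, "tz": -0.002, "jaw": -1}]}}

```text
t: 6.28
ee_pos: [540.2, 162.7, 194.3]
eef_rot: [-2.191, -2.252, 0.0]
force: [-0.5, 0.0, -1.9]
grip_width: 0.165
```

{"api": "servo_tool", "payload": {"increments": [{"ax": 0, "ay": 0, "az": 0, "tx": 0, "ty": 0, "tz": -0.0005, "jaw": -1}, {"ax": 0, "ay": 0, "az": 0, "tx": 0, "ty": 0, "tz": -0.0005, "jaw": -1}, {"ax": 0, "ay": 0, "az": 0, "tx": 0, "ty": 0, "tz": -0.0005, "jaw": -1}, {"ax": 0, "ay": 0, "az": 0, "tx": 0, "ty": 0, "tz": -0.0005, "jaw": -1}, {"ax": 0, "ay": 0, "az": 0, "tx": 0, "ty": 0, "tz": 0, "jaw": -1}]}}

```text
t: 6.7
ee_pos: [540.3, 162.7, 192.6]
eef_rot: [-2.191, -2.252, 0.0]
force: [-0.7, -0.2, -1.6]
grip_width: 0.165
```

{"api": "servo_tool", "payload": {"increments": [{"ax": 0, "ay": 0, "az": 0, "tx": 0, "ty": 0, "tz": -0.0005, "jaw": -1}, {"ax": 0, "ay": 0, "az": 0, "tx": 0, "ty": 0, "tz": -0.0005, "jaw": -1}, {"ax": 0, "ay": 0, "az": 0, "tx": 0, "ty": 0, "tz": -0.0005, "jaw": -1}, {"ax": 0, "ay": 0, "az": 0, "tx": 0, "ty": 0, "tz": -0.0005, "jaw": -1}, {"ax": 0, "ay": 0, "az": 0, "tx": 0, "ty": 0, "tz": 0, "jaw": -1}]}}

```text
t: 7.12
ee_pos: [540.3, 162.6, 190.5]
eef_rot: [-2.191, -2.252, 0.0]
force: [0.6, -0.7, -2.1]
grip_width: 0.165
```

{"api": "servo_tool", "payload": {"increments": [{"ax": 0, "ay": 0, "az": 0, "tx": 0, "ty": 0, "tz": -0.0005, "jaw": -1}, {"ax": 0, "ay": 0, "az": 0, "tx": 0, "ty": 0, "tz": -0.0005, "jaw": -1}, {"ax": 0, "ay": 0, "az": 0, "tx": 0, "ty": 0, "tz": -0.0005, "jaw": -1}, {"ax": 0, "ay": 0, "az": 0, "tx": 0, "ty": 0, "tz": -0.0005, "jaw": -1}, {"ax": 0, "ay": 0, "az": 0, "tx": 0, "ty": 0, "tz": 0, "jaw": -1}]}}

```text
t: 7.53
ee_pos: [540.2, 162.7, 188.5]
eef_rot: [-2.191, -2.252, 0.0]
force: [0.1, 0.7, -2.0]
grip_width: 0.167
```

{"api": "servo_tool", "payload": {"increments": [{"ax": 0, "ay": 0, "az": 0, "tx": 0, "ty": 0, "tz": -0.0005, "jaw": -1}, {"ax": 0, "ay": 0, "az": 0, "tx": 0, "ty": 0, "tz": -0.0005, "jaw": -1}, {"ax": 0, "ay": 0, "az": 0, "tx": 0, "ty": 0, "tz": 0, "jaw": -1}, {"ax": 0, "ay": 0, "az": 0, "tx": 0, "ty": 0, "tz": 0, "jaw": -1}, {"ax": 0, "ay": 0, "az": 0, "tx": 0, "ty": 0, "tz": 0, "jaw": -1}]}}

```text
t: 7.95
ee_pos: [540.3, 162.7, 187.7]
eef_rot: [-2.191, -2.252, 0.0]
force: [-0.9, -0.2, -2.3]
grip_width: 0.167
```

{"api": "servo_tool", "payload": {"increments": [{"ax": 0, "ay": 0, "az": 0, "tx": 0, "ty": 0, "tz": -0.0005, "jaw": -1}, {"ax": 0, "ay": 0, "az": 0, "tx": 0, "ty": 0, "tz": -0.0005, "jaw": -1}, {"ax": 0, "ay": 0, "az": 0, "tx": 0, "ty": 0, "tz": 0, "jaw": -1}, {"ax": 0, "ay": 0, "az": 0, "tx": 0, "ty": 0, "tz": 0, "jaw": -1}, {"ax": 0, "ay": 0, "az": 0, "tx": 0, "ty": 0, "tz": 0, "jaw": -1}]}}

```text
t: 8.37
ee_pos: [540.5, 162.8, 187.4]
eef_rot: [2.191, 2.251, 0.001]
force: [-1.7, -0.0, 2.4]
grip_width: 0.166
```

{"api": "servo_tool", "payload": {"increments": [{"ax": 0, "ay": 0, "az": 0, "tx": 0, "ty": 0, "tz": -0.0005, "jaw": -1}, {"ax": 0, "ay": 0, "az": 0, "tx": 0, "ty": 0, "tz": -0.0005, "jaw": -1}, {"ax": 0, "ay": 0, "az": 0, "tx": 0, "ty": 0, "tz": 0, "jaw": -1}, {"ax": 0, "ay": 0, "az": 0, "tx": 0, "ty": 0, "tz": 0, "jaw": -1}, {"ax": 0, "ay": 0, "az": 0, "tx": 0, "ty": 0, "tz": 0, "jaw": -1}]}}

```text
t: 8.78
ee_pos: [540.6, 162.8, 187.3]
eef_rot: [2.191, 2.251, 0.002]
force: [-2.8, -0.5, 6.6]
grip_width: 0.165
```

```bash
python3 - <<'E'
from h import *
S=camera_params('side');T=camera_params('top')
b=lambda c,u,v,z: back(c,np.array(float(u)),np.array(float(v)),z=z).round(1)
zt=lambda x,y:((x+.5)/4-.5+220,(y+.5)/4-.5+180)
za=lambda x,y:((x+.5)/9-.5+255,(y+.5)/9-.5+125)
print('plate top', b(T,*zt(190,228),160),b(T,*zt(190,238),160),'tyre top',b(T,*zt(185,138),170),b(T,*zt(185,162),179))
print('plate side far top edge',b(S,*za(106,200),160),b(S,*za(85,200),160),'tyre top',b(S,*za(235,212),179),b(S,*za(318,208),179))
P=np.load('pics/sideP.npy'); m=(P[...,0]>430)&(P[...,0]<520)&(P[...,1]>70)&(P[...,1]<260)&(P[...,2]>140)
Q=P[m]; print(np.histogram(Q[:,0],bins=np.arange(430,524,4)))
E
```

```text
plate top [445.8 152.  160. ] [438.8 152.1 160. ] tyre top [508.  153.3 170. ] [489.4 152.3 179. ]
plate side far top edge [443.6 221.7 160. ] [437.1 222.5 160. ] tyre top [480.5 173.1 179. ] [505.4 172.7 179. ]
(array([ 0, 16, 47, 39,  5,  0,  0,  0,  0,  0,  0,  0, 50, 40, 36, 42, 37,
       41, 37, 23,  0,  0,  0]), array([430, 434, 438, 442, 446, 450, 454, 458, 462, 466, 470, 474, 478,
       482, 486, 490, 494, 498, 502, 506, 510, 514, 518, 522]))
```

{"api": "servo_tool", "payload": {"increments": [{"ax": 0, "ay": 0, "az": 0, "tx": 0.0005, "ty": 0, "tz": 0, "jaw": -1}, {"ax": 0, "ay": 0, "az": 0, "tx": 0.0005, "ty": 0, "tz": 0, "jaw": -1}, {"ax": 0, "ay": 0, "az": 0, "tx": 0.0005, "ty": 0, "tz": 0, "jaw": -1}, {"ax": 0, "ay": 0, "az": 0, "tx": 0.0005, "ty": 0, "tz": 0, "jaw": -1}, {"ax": 0, "ay": 0, "az": 0, "tx": 0.0005, "ty": 0, "tz": 0, "jaw": -1}]}}

```text
t: 9.2
ee_pos: [541.5, 163.0, 187.2]
eef_rot: [-2.189, -2.25, 0.003]
force: [-8.9, 0.1, 11.1]
grip_width: 0.163
```

{"api": "servo_tool", "payload": {"increments": [{"ax": 0, "ay": 0, "az": 0, "tx": 0.0005, "ty": 0, "tz": 0, "jaw": -1}, {"ax": 0, "ay": 0, "az": 0, "tx": 0.0005, "ty": 0, "tz": 0, "jaw": -1}, {"ax": 0, "ay": 0, "az": 0, "tx": 0.0005, "ty": 0, "tz": 0, "jaw": -1}, {"ax": 0, "ay": 0, "az": 0, "tx": 0.0005, "ty": 0, "tz": 0, "jaw": -1}, {"ax": 0, "ay": 0, "az": 0, "tx": 0.0005, "ty": 0, "tz": 0, "jaw": -1}]}}

```text
t: 9.62
ee_pos: [543.1, 162.9, 187.2]
eef_rot: [-2.188, -2.249, 0.007]
force: [-10.1, -0.2, 11.7]
grip_width: 0.166
```

```bash
python3 -c "
from h import *
st()"
```

```text
t 9.62 pos [543.1 162.9 187.2] z [-0.006  0.    -1.   ] jaw 1.6 F [-10.1  -0.2  11.7] M [-0.12  2.69 -0.04] w 15.8
```

{"api": "servo_tool", "payload": {"increments": [{"ax": 0, "ay": 0, "az": 0, "tx": 0.0005, "ty": 0, "tz": 0.001, "jaw": -1}, {"ax": 0, "ay": 0, "az": 0, "tx": 0.0005, "ty": 0, "tz": 0, "jaw": -1}, {"ax": 0, "ay": 0, "az": 0, "tx": 0.0005, "ty": 0, "tz": 0, "jaw": -1}, {"ax": 0, "ay": 0, "az": 0, "tx": 0.0005, "ty": 0, "tz": 0, "jaw": -1}, {"ax": 0, "ay": 0, "az": 0, "tx": 0.0005, "ty": 0, "tz": 0, "jaw": -1}]}}

```text
t: 10.03
ee_pos: [545.0, 162.9, 187.3]
eef_rot: [-2.187, -2.248, 0.009]
force: [-10.8, 0.1, 9.0]
grip_width: 0.166
```

{"api": "servo_tool", "payload": {"increments": [{"ax": 0, "ay": 0, "az": 0, "tx": 0.0005, "ty": 0, "tz": 0, "jaw": -1}, {"ax": 0, "ay": 0, "az": 0, "tx": 0.0005, "ty": 0, "tz": 0, "jaw": -1}, {"ax": 0, "ay": 0, "az": 0, "tx": 0.0005, "ty": 0, "tz": 0, "jaw": -1}, {"ax": 0, "ay": 0, "az": 0, "tx": 0.0005, "ty": 0, "tz": 0, "jaw": -1}, {"ax": 0, "ay": 0, "az": 0, "tx": 0.0005, "ty": 0, "tz": 0, "jaw": -1}]}}

```text
t: 10.45
ee_pos: [547.5, 162.9, 187.3]
eef_rot: [-2.187, -2.248, 0.008]
force: [-10.0, -1.0, 9.5]
grip_width: 0.164
```

{"api": "servo_tool", "payload": {"increments": [{"ax": 0, "ay": 0, "az": 0, "tx": 0.0005, "ty": 0, "tz": 0, "jaw": -1}, {"ax": 0, "ay": 0, "az": 0, "tx": 0.0005, "ty": 0, "tz": 0, "jaw": -1}, {"ax": 0, "ay": 0, "az": 0, "tx": 0.0005, "ty": 0, "tz": 0, "jaw": -1}, {"ax": 0, "ay": 0, "az": 0, "tx": 0.0005, "ty": 0, "tz": 0, "jaw": -1}, {"ax": 0, "ay": 0, "az": 0, "tx": 0.0005, "ty": 0, "tz": 0, "jaw": -1}]}}

```text
t: 10.87
ee_pos: [550.3, 163.0, 187.2]
eef_rot: [-2.187, -2.248, 0.007]
force: [-9.6, -1.0, 8.3]
grip_width: 0.163
```

{"api": "servo_tool", "payload": {"increments": [{"ax": 0, "ay": 0, "az": 0, "tx": 0.0005, "ty": 0, "tz": 0, "jaw": -1}, {"ax": 0, "ay": 0, "az": 0, "tx": 0.0005, "ty": 0, "tz": 0, "jaw": -1}, {"ax": 0, "ay": 0, "az": 0, "tx": 0.0005, "ty": 0, "tz": 0, "jaw": -1}, {"ax": 0, "ay": 0, "az": 0, "tx": 0.0005, "ty": 0, "tz": 0, "jaw": -1}, {"ax": 0, "ay": 0, "az": 0, "tx": 0.0005, "ty": 0, "tz": 0, "jaw": -1}]}}

```text
t: 11.28
ee_pos: [552.9, 163.0, 187.2]
eef_rot: [-2.187, -2.248, 0.007]
force: [-10.2, 0.4, 9.0]
grip_width: 0.164
```

{"api": "servo_tool", "payload": {"increments": [{"ax": 0, "ay": 0, "az": 0, "tx": 0.0005, "ty": 0, "tz": 0, "jaw": -1}, {"ax": 0, "ay": 0, "az": 0, "tx": 0.0005, "ty": 0, "tz": 0, "jaw": -1}, {"ax": 0, "ay": 0, "az": 0, "tx": 0.0005, "ty": 0, "tz": 0, "jaw": -1}, {"ax": 0, "ay": 0, "az": 0, "tx": 0, "ty": 0, "tz": 0, "jaw": -1}, {"ax": 0, "ay": 0, "az": 0, "tx": 0, "ty": 0, "tz": 0, "jaw": -1}]}}

```text
t: 11.7
ee_pos: [553.3, 163.1, 187.1]
eef_rot: [-2.186, -2.247, 0.01]
force: [-12.0, -0.5, 10.1]
grip_width: 0.168
```

```bash
python3 - <<'E'
from h import *
o=st()
s,_=capture('side');cv2.imwrite('pics/s6.png',s)
z=6;x0,y0=245,110
s0=cv2.imread('pics/side0.png')
f=lambda q:cv2.resize(q[y0:y0+90,x0:x0+66],None,fx=z,fy=z,interpolation=cv2.INTER_CUBIC)
cv2.imwrite('pics/v6.png',np.hstack([f(s0),f(s)]))
E
```

```text
t 11.70 pos [553.3 163.1 187.1] z [-0.01  0.   -1.  ] jaw 1.6 F [-12.   -0.5  10.1] M [-0.01  2.95 -0.05] w 15.9
```

View pics/v6.png

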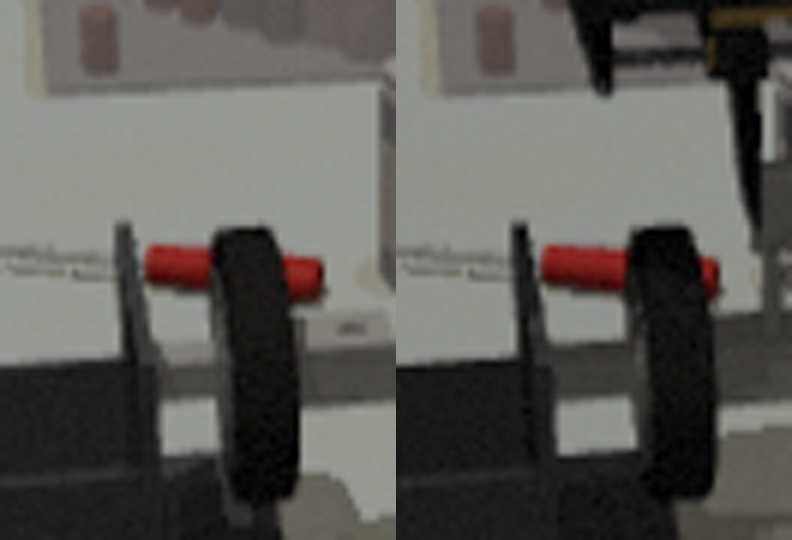

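{"api": "servo_tool", "payload": {"increments": [{"ax": 0, "ay": 0, "az": 0, "tx": 0.0005, "ty": 0, "tz": 0, "jaw": -1}, {"ax": 0, "ay": 0, "az": 0, "tx": 0.0005, "ty": 0, "tz": 0, "jaw": -1}, {"ax": 0, "ay": 0, "az": 0, "tx": 0.0005, "ty": 0, "tz": 0, "jaw": -1}, {"ax": 0, "ay": 0, "az": 0, "tx": 0, "ty": 0, "tz": 0, "jaw": -1}, {"ax": 0, "ay": 0, "az": 0, "tx": 0, "ty": 0, "tz": 0, "jaw": -1}]}}

```text
t: 12.17
ee_pos: [553.8, 163.2, 187.0]
eef_rot: [-2.184, -2.245, 0.013]
force: [-14.0, 0.9, 11.8]
grip_width: 0.165
```

{"api": "servo_tool", "payload": {"increments": [{"ax": 0, "ay": 0, "az": 0, "tx": -0.001, "ty": 0, "tz": 0, "jaw": -1}, {"ax": 0, "ay": 0, "az": 0, "tx": -0.001, "ty": 0, "tz": 0, "jaw": -1}, {"ax": 0, "ay": 0, "az": 0, "tx": -0.001, "ty": 0, "tz": 0, "jaw": -1}, {"ax": 0, "ay": 0, "az": 0, "tx": -0.0005, "ty": 0, "tz": 0, "jaw": -1}, {"ax": 0, "ay": 0, "az": 0, "tx": -0.0005, "ty": 0, "tz": 0, "jaw": -1}]}}

```text
t: 12.58
ee_pos: [552.5, 163.0, 187.2]
eef_rot: [-2.188, -2.249, 0.005]
force: [-6.9, 0.2, 6.0]
grip_width: 0.167
```

{"api": "servo_tool", "payload": {"increments": [{"ax": 0, "ay": 0, "az": 0, "tx": -0.0005, "ty": 0, "tz": 0, "jaw": -1}, {"ax": 0, "ay": 0, "az": 0, "tx": -0.0005, "ty": 0, "tz": 0, "jaw": -1}, {"ax": 0, "ay": 0, "az": 0, "tx": -0.0005, "ty": 0, "tz": 0, "jaw": -1}, {"ax": 0, "ay": 0, "az": 0, "tx": -0.0005, "ty": 0, "tz": 0, "jaw": -1}, {"ax": 0, "ay": 0, "az": 0, "tx": -0.0005, "ty": 0, "tz": 0, "jaw": -1}]}}

```text
t: 13.0
ee_pos: [551.8, 162.9, 187.2]
eef_rot: [-2.191, -2.252, -0.001]
force: [-2.8, 0.0, 5.2]
grip_width: 0.164
```

{"api": "servo_tool", "payload": {"increments": [{"ax": 0, "ay": 0, "az": 0, "tx": -0.0005, "ty": 0, "tz": 0, "jaw": -1}, {"ax": 0, "ay": 0, "az": 0, "tx": -0.0005, "ty": 0, "tz": 0, "jaw": -1}, {"ax": 0, "ay": 0, "az": 0, "tx": -0.0005, "ty": 0, "tz": 0, "jaw": -1}, {"ax": 0, "ay": 0, "az": 0, "tx": -0.0005, "ty": 0, "tz": 0, "jaw": -1}, {"ax": 0, "ay": 0, "az": 0, "tx": -0.0005, "ty": 0, "tz": 0, "jaw": -1}]}}

```text
t: 13.42
ee_pos: [550.8, 162.7, 187.3]
eef_rot: [2.189, 2.25, 0.005]
force: [3.7, 0.4, 3.2]
grip_width: 0.169
```

{"api": "servo_tool", "payload": {"increments": [{"ax": 0, "ay": 0, "az": 0, "tx": -0.0005, "ty": 0, "tz": -0.0005, "jaw": -1}, {"ax": 0, "ay": 0, "az": 0, "tx": -0.0005, "ty": 0, "tz": 0, "jaw": -1}, {"ax": 0, "ay": 0, "az": 0, "tx": -0.0005, "ty": 0, "tz": 0, "jaw": -1}, {"ax": 0, "ay": 0, "az": 0, "tx": -0.0005, "ty": 0, "tz": 0, "jaw": -1}, {"ax": 0, "ay": 0, "az": 0, "tx": -0.0005, "ty": 0, "tz": 0, "jaw": -1}]}}

```text
t: 13.83
ee_pos: [548.9, 162.6, 187.3]
eef_rot: [2.188, 2.249, 0.007]
force: [6.9, 0.3, 2.6]
grip_width: 0.163
```

{"api": "servo_tool", "payload": {"increments": [{"ax": 0, "ay": 0, "az": 0, "tx": -0.0005, "ty": 0, "tz": 0, "jaw": -1}, {"ax": 0, "ay": 0, "az": 0, "tx": -0.0005, "ty": 0, "tz": 0, "jaw": -1}, {"ax": 0, "ay": 0, "az": 0, "tx": -0.0005, "ty": 0, "tz": 0, "jaw": -1}, {"ax": 0, "ay": 0, "az": 0, "tx": -0.0005, "ty": 0, "tz": 0, "jaw": -1}, {"ax": 0, "ay": 0, "az": 0, "tx": -0.0005, "ty": 0, "tz": 0, "jaw": -1}]}}

```text
t: 14.25
ee_pos: [546.6, 162.5, 187.4]
eef_rot: [2.188, 2.248, 0.007]
force: [7.4, 0.5, 4.4]
grip_width: 0.165
```

{"api": "servo_tool", "payload": {"increments": [{"ax": 0, "ay": 0, "az": 0, "tx": -0.0005, "ty": 0, "tz": 0, "jaw": -1}, {"ax": 0, "ay": 0, "az": 0, "tx": -0.0005, "ty": 0, "tz": 0, "jaw": -1}, {"ax": 0, "ay": 0, "az": 0, "tx": -0.0005, "ty": 0, "tz": 0, "jaw": -1}, {"ax": 0, "ay": 0, "az": 0, "tx": -0.0005, "ty": 0, "tz": 0, "jaw": -1}, {"ax": 0, "ay": 0, "az": 0, "tx": -0.0005, "ty": 0, "tz": 0, "jaw": -1}]}}

```text
t: 14.67
ee_pos: [544.1, 162.5, 187.4]
eef_rot: [2.188, 2.248, 0.007]
force: [7.1, 0.1, 3.8]
grip_width: 0.166
```

{"api": "servo_tool", "payload": {"increments": [{"ax": 0, "ay": 0, "az": 0, "tx": -0.0005, "ty": 0, "tz": 0, "jaw": -1}, {"ax": 0, "ay": 0, "az": 0, "tx": -0.0005, "ty": 0, "tz": 0, "jaw": -1}, {"ax": 0, "ay": 0, "az": 0, "tx": -0.0005, "ty": 0, "tz": 0, "jaw": -1}, {"ax": 0, "ay": 0, "az": 0, "tx": -0.0005, "ty": 0, "tz": 0, "jaw": -1}, {"ax": 0, "ay": 0, "az": 0, "tx": -0.0005, "ty": 0, "tz": 0, "jaw": -1}]}}

```text
t: 15.08
ee_pos: [541.5, 162.4, 187.3]
eef_rot: [2.188, 2.248, 0.007]
force: [7.0, -0.0, 3.7]
grip_width: 0.165
```

{"api": "servo_tool", "payload": {"increments": [{"ax": 0, "ay": 0, "az": 0, "tx": -0.0005, "ty": 0, "tz": 0, "jaw": -1}, {"ax": 0, "ay": 0, "az": 0, "tx": -0.0005, "ty": 0, "tz": 0, "jaw": -1}, {"ax": 0, "ay": 0, "az": 0, "tx": -0.0005, "ty": 0, "tz": 0, "jaw": -1}, {"ax": 0, "ay": 0, "az": 0, "tx": -0.0005, "ty": 0, "tz": 0, "jaw": -1}, {"ax": 0, "ay": 0, "az": 0, "tx": -0.0005, "ty": 0, "tz": 0, "jaw": -1}]}}

```text
t: 15.5
ee_pos: [538.8, 162.4, 187.3]
eef_rot: [2.188, 2.248, 0.006]
force: [6.0, -0.6, 4.6]
grip_width: 0.163
```

{"api": "servo_tool", "payload": {"increments": [{"ax": 0, "ay": 0, "az": 0, "tx": -0.0005, "ty": 0, "tz": 0, "jaw": -1}, {"ax": 0, "ay": 0, "az": 0, "tx": -0.0005, "ty": 0, "tz": 0, "jaw": -1}, {"ax": 0, "ay": 0, "az": 0, "tx": -0.0005, "ty": 0, "tz": 0, "jaw": -1}, {"ax": 0, "ay": 0, "az": 0, "tx": -0.0005, "ty": 0, "tz": 0, "jaw": -1}, {"ax": 0, "ay": 0, "az": 0, "tx": -0.0005, "ty": 0, "tz": 0, "jaw": -1}]}}

```text
t: 15.92
ee_pos: [534.8, 162.4, 186.2]
eef_rot: [2.19, 2.251, 0.001]
force: [3.0, -0.3, -0.4]
grip_width: 0.166
```

```bash
python3 -c "
from h import *
st()"
```

```text
t 15.92 pos [534.8 162.4 186.2] z [ 0.001 -0.    -1.   ] jaw 1.6 F [ 3.  -0.3 -0.4] M [ 0.   -0.78 -0.05] w 15.7
```

{"api": "servo_tool", "payload": {"increments": [{"ax": 0, "ay": 0, "az": 0, "tx": 0, "ty": 0, "tz": -0.0005, "jaw": -1}, {"ax": 0, "ay": 0, "az": 0, "tx": 0, "ty": 0, "tz": -0.0005, "jaw": -1}, {"ax": 0, "ay": 0, "az": 0, "tx": 0, "ty": 0, "tz": -0.0005, "jaw": -1}, {"ax": 0, "ay": 0, "az": 0, "tx": 0, "ty": 0, "tz": -0.0005, "jaw": -1}, {"ax": 0, "ay": 0, "az": 0, "tx": 0, "ty": 0, "tz": -0.0005, "jaw": -1}]}}

```text
t: 16.33
ee_pos: [533.6, 162.6, 182.8]
eef_rot: [-2.19, -2.251, 0.003]
force: [2.0, -0.3, -1.1]
grip_width: 0.163
```

{"api": "servo_tool", "payload": {"increments": [{"ax": 0, "ay": 0, "az": 0, "tx": 0, "ty": 0, "tz": -0.001, "jaw": -1}, {"ax": 0, "ay": 0, "az": 0, "tx": 0, "ty": 0, "tz": -0.001, "jaw": -1}, {"ax": 0, "ay": 0, "az": 0, "tx": 0, "ty": 0, "tz": -0.001, "jaw": -1}, {"ax": 0, "ay": 0, "az": 0, "tx": 0, "ty": 0, "tz": -0.001, "jaw": -1}, {"ax": 0, "ay": 0, "az": 0, "tx": 0, "ty": 0, "tz": -0.001, "jaw": -1}]}}

```text
t: 16.75
ee_pos: [533.9, 162.6, 178.2]
eef_rot: [-2.19, -2.251, 0.001]
force: [1.5, -0.7, -1.8]
grip_width: 0.166
```

{"api": "servo_tool", "payload": {"increments": [{"ax": 0, "ay": 0, "az": 0, "tx": 0, "ty": 0, "tz": -0.001, "jaw": -1}, {"ax": 0, "ay": 0, "az": 0, "tx": 0, "ty": 0, "tz": -0.001, "jaw": -1}, {"ax": 0, "ay": 0, "az": 0, "tx": 0, "ty": 0, "tz": -0.001, "jaw": -1}, {"ax": 0, "ay": 0, "az": 0, "tx": 0, "ty": 0, "tz": -0.001, "jaw": -1}, {"ax": 0, "ay": 0, "az": 0, "tx": 0, "ty": 0, "tz": -0.001, "jaw": -1}]}}

```text
t: 17.17
ee_pos: [534.0, 162.6, 173.3]
eef_rot: [-2.19, -2.251, 0.001]
force: [0.1, -0.3, -2.5]
grip_width: 0.164
```

{"api": "servo_tool", "payload": {"increments": [{"ax": 0, "ay": 0, "az": 0, "tx": 0, "ty": 0, "tz": -0.001, "jaw": -1}, {"ax": 0, "ay": 0, "az": 0, "tx": 0, "ty": 0, "tz": -0.001, "jaw": -1}, {"ax": 0, "ay": 0, "az": 0, "tx": 0, "ty": 0, "tz": -0.001, "jaw": -1}, {"ax": 0, "ay": 0, "az": 0, "tx": 0, "ty": 0, "tz": -0.001, "jaw": -1}, {"ax": 0, "ay": 0, "az": 0, "tx": 0, "ty": 0, "tz": -0.001, "jaw": -1}]}}

```text
t: 17.58
ee_pos: [534.3, 162.7, 168.5]
eef_rot: [-2.191, -2.252, 0.0]
force: [-0.2, -0.3, -1.3]
grip_width: 0.166
```

{"api": "servo_tool", "payload": {"increments": [{"ax": 0, "ay": 0, "az": 0, "tx": 0, "ty": 0, "tz": -0.001, "jaw": -1}, {"ax": 0, "ay": 0, "az": 0, "tx": 0, "ty": 0, "tz": -0.001, "jaw": -1}, {"ax": 0, "ay": 0, "az": 0, "tx": 0, "ty": 0, "tz": -0.001, "jaw": -1}, {"ax": 0, "ay": 0, "az": 0, "tx": 0, "ty": 0, "tz": -0.001, "jaw": -1}, {"ax": 0, "ay": 0, "az": 0, "tx": 0, "ty": 0, "tz": -0.001, "jaw": -1}]}}

```text
t: 18.0
ee_pos: [534.3, 162.7, 163.6]
eef_rot: [2.191, 2.252, 0.0]
force: [-0.4, 0.7, -1.1]
grip_width: 0.166
```

{"api": "servo_tool", "payload": {"increments": [{"ax": 0, "ay": 0, "az": 0, "tx": 0, "ty": 0, "tz": -0.001, "jaw": -1}, {"ax": 0, "ay": 0, "az": 0, "tx": 0, "ty": 0, "tz": -0.001, "jaw": -1}, {"ax": 0, "ay": 0, "az": 0, "tx": 0, "ty": 0, "tz": -0.001, "jaw": -1}, {"ax": 0, "ay": 0, "az": 0, "tx": 0, "ty": 0, "tz": -0.001, "jaw": -1}, {"ax": 0, "ay": 0, "az": 0, "tx": 0, "ty": 0, "tz": -0.001, "jaw": -1}]}}

```text
t: 18.42
ee_pos: [534.3, 162.7, 158.6]
eef_rot: [-2.191, -2.252, -0.0]
force: [-0.0, -0.5, -1.6]
grip_width: 0.17
```

{"api": "servo_tool", "payload": {"increments": [{"ax": 0, "ay": 0, "az": 0, "tx": 0, "ty": 0, "tz": -0.001, "jaw": -1}, {"ax": 0, "ay": 0, "az": 0, "tx": 0, "ty": 0, "tz": -0.001, "jaw": -1}, {"ax": 0, "ay": 0, "az": 0, "tx": 0, "ty": 0, "tz": -0.001, "jaw": -1}, {"ax": 0, "ay": 0, "az": 0, "tx": 0, "ty": 0, "tz": -0.001, "jaw": -1}, {"ax": 0, "ay": 0, "az": 0, "tx": 0, "ty": 0, "tz": -0.001, "jaw": -1}]}}

```text
t: 18.83
ee_pos: [534.3, 162.7, 153.6]
eef_rot: [-2.191, -2.252, -0.0]
force: [-0.3, 0.9, -2.3]
grip_width: 0.165
```

Now the last ~6 mm, gently.

{"api": "servo_tool", "payload": {"increments": [{"ax": 0, "ay": 0, "az": 0, "tx": 0, "ty": 0, "tz": -0.001, "jaw": -1}, {"ax": 0, "ay": 0, "az": 0, "tx": 0, "ty": 0, "tz": -0.001, "jaw": -1}, {"ax": 0, "ay": 0, "az": 0, "tx": 0, "ty": 0, "tz": -0.001, "jaw": -1}, {"ax": 0, "ay": 0, "az": 0, "tx": 0, "ty": 0, "tz": -0.001, "jaw": -1}, {"ax": 0, "ay": 0, "az": 0, "tx": 0, "ty": 0, "tz": -0.001, "jaw": -1}]}}

```text
t: 19.25
ee_pos: [534.3, 162.7, 148.6]
eef_rot: [2.191, 2.252, 0.0]
force: [-0.6, 0.1, -2.3]
grip_width: 0.167
```

{"api": "servo_tool", "payload": {"increments": [{"ax": 0, "ay": 0, "az": 0, "tx": 0, "ty": 0, "tz": -0.0005, "jaw": -1}, {"ax": 0, "ay": 0, "az": 0, "tx": 0, "ty": 0, "tz": -0.0005, "jaw": -1}, {"ax": 0, "ay": 0, "az": 0, "tx": 0, "ty": 0, "tz": -0.0005, "jaw": -1}, {"ax": 0, "ay": 0, "az": 0, "tx": 0, "ty": 0, "tz": -0.0005, "jaw": -1}, {"ax": 0, "ay": 0, "az": 0, "tx": 0, "ty": 0, "tz": 0, "jaw": -1}]}}

```text
t: 19.67
ee_pos: [534.4, 162.7, 147.4]
eef_rot: [2.191, 2.252, 0.0]
force: [-2.8, 0.1, 2.7]
grip_width: 0.161
```

```bash
python3 - <<'E'
from h import *
o=st()
s,_=capture('side');cv2.imwrite('pics/s7.png',s)
crop(s,235,105,345,205,5,'pics/v7.png')
E
```

```text
t 19.67 pos [534.4 162.7 147.4] z [ 0. -0. -1.] jaw 1.6 F [-2.8  0.1  2.7] M [-0.16  0.43  0.02] w 15.3
```

View pics/v7.png

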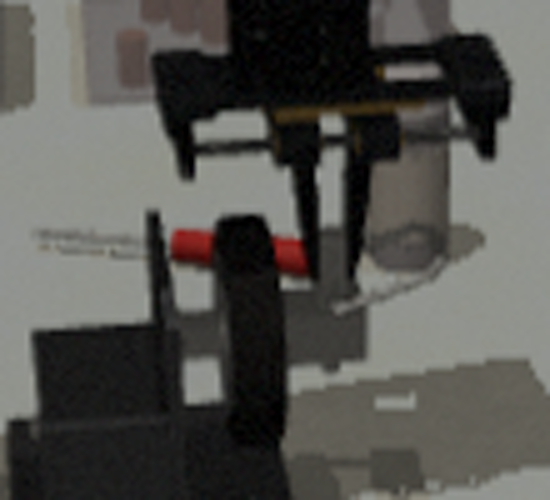

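{"api": "servo_tool", "payload": {"increments": [{"ax": 0, "ay": 0, "az": 0, "tx": 0, "ty": 0, "tz": 0.0005, "jaw": -0.45}, {"ax": 0, "ay": 0, "az": 0, "tx": 0, "ty": 0, "tz": 0, "jaw": -0.45}, {"ax": 0, "ay": 0, "az": 0, "tx": 0, "ty": 0, "tz": 0, "jaw": -0.45}, {"ax": 0, "ay": 0, "az": 0, "tx": 0, "ty": 0, "tz": 0, "jaw": -0.45}, {"ax": 0, "ay": 0, "az": 0, "tx": 0, "ty": 0, "tz": 0, "jaw": -0.45}]}}

```text
t: 20.13
ee_pos: [534.4, 162.7, 147.0]
eef_rot: [2.191, 2.252, 0.0]
force: [-0.2, -0.0, -0.9]
grip_width: 0.272
```

{"api": "servo_tool", "payload": {"increments": [{"ax": 0, "ay": 0, "az": 0, "tx": 0, "ty": 0, "tz": 0.005, "jaw": -0.45}, {"ax": 0, "ay": 0, "az": 0, "tx": 0, "ty": 0, "tz": 0.01, "jaw": -0.45}, {"ax": 0, "ay": 0, "az": 0, "tx": 0, "ty": 0, "tz": 0.015, "jaw": -0.45}, {"ax": 0, "ay": 0, "az": 0, "tx": 0, "ty": 0, "tz": 0.02, "jaw": -0.45}, {"ax": 0, "ay": 0, "az": 0, "tx": 0, "ty": 0, "tz": 0.025, "jaw": -0.45}]}}

```text
t: 20.55
ee_pos: [533.6, 162.5, 222.4]
eef_rot: [-2.19, -2.251, 0.003]
force: [0.4, 0.5, -0.2]
grip_width: 0.276
```

```bash
python3 - <<'E'
from h import *
o=st()
s,_=capture('side');cv2.imwrite('pics/s8.png',s)
z=6;x0,y0=270,125
b=cv2.resize(s[y0:y0+70,x0:x0+65],None,fx=z,fy=z,interpolation=cv2.INTER_CUBIC)
c=b.copy()
draw(c,camera_params('side'),pinpts(np.array([534.5,162.7,131]),np.radians(181.6))[:2],x0,y0,z)
cv2.imwrite('pics/v8.png',np.hstack([b,c]))
E
```

```text
t 20.55 pos [533.6 162.5 222.4] z [-0.002 -0.    -1.   ] jaw 1.6 F [ 0.4  0.5 -0.2] M [-0.01 -0.11 -0.01] w 26.2
```

View pics/v8.png

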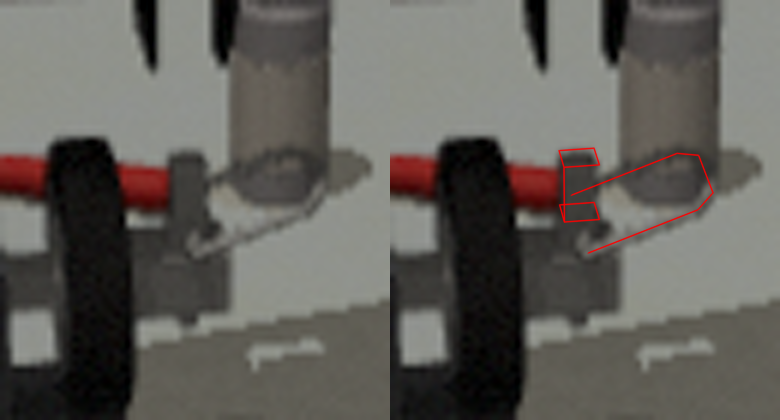

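{"api": "servo_tool", "payload": {"increments": [{"ax": 0, "ay": 0, "az": 7, "tx": 0.01, "ty": 0, "tz": 0.01, "jaw": -1}, {"ax": 0, "ay": 0, "az": 7, "tx": 0.01, "ty": 0, "tz": 0.01, "jaw": -1}, {"ax": 0, "ay": 0, "az": 7, "tx": 0.01, "ty": 0, "tz": 0, "jaw": -1}, {"ax": 0, "ay": 0, "az": 7, "tx": 0.01, "ty": 0, "tz": 0, "jaw": -1}, {"ax": 0, "ay": 0, "az": 7, "tx": 0.01, "ty": 0, "tz": 0, "jaw": -1}], "grip_force": 20}}

```text
t: 21.02
ee_pos: [585.2, 162.7, 243.6]
eef_rot: [1.403, 2.809, 0.002]
force: [-0.2, 0.8, -0.1]
grip_width: 0.014
```

{"api": "servo_tool", "payload": {"increments": [{"ax": 0, "ay": 0, "az": 7, "tx": 0.01, "ty": 0, "tz": 0, "jaw": -1}, {"ax": 0, "ay": 0, "az": 7, "tx": 0.005, "ty": 0, "tz": 0, "jaw": -1}, {"ax": 0, "ay": 0, "az": 7, "tx": 0, "ty": 0, "tz": 0, "jaw": -1}, {"ax": 0, "ay": 0, "az": 7, "tx": 0, "ty": 0, "tz": 0, "jaw": -1}, {"ax": 0, "ay": 0, "az": 7, "tx": 0, "ty": 0, "tz": 0, "jaw": -1}]}}

```text
t: 21.43
ee_pos: [599.8, 162.7, 243.0]
eef_rot: [0.494, 3.101, 0.001]
force: [0.5, 0.5, 0.5]
grip_width: 0.007
```

{"api": "servo_tool", "payload": {"increments": [{"ax": 0, "ay": 0, "az": 7, "tx": 0, "ty": 0, "tz": 0, "jaw": -1}, {"ax": 0, "ay": 0, "az": 7, "tx": 0, "ty": 0, "tz": 0, "jaw": -1}, {"ax": 0, "ay": 0, "az": 6, "tx": 0, "ty": 0, "tz": 0, "jaw": -1}, {"ax": 0, "ay": 6, "az": 0, "tx": 0, "ty": 0, "tz": 0, "jaw": -1}, {"ax": 0, "ay": 7, "az": 0, "tx": 0, "ty": 0, "tz": 0, "jaw": -1}]}}

```text
t: 21.85
ee_pos: [598.4, 163.0, 244.8]
eef_rot: [0.042, -2.913, -0.006]
force: [0.0, 0.3, 0.5]
grip_width: 0.004
```

{"api": "servo_tool", "payload": {"increments": [{"ax": 0, "ay": 7, "az": 0, "tx": 0, "ty": 0, "tz": 0, "jaw": -1}, {"ax": 0, "ay": 0, "az": 0, "tx": 0, "ty": 0, "tz": 0, "jaw": -1}, {"ax": 0, "ay": 0, "az": 0, "tx": 0, "ty": 0, "tz": 0, "jaw": -1}, {"ax": 0, "ay": 0, "az": 0, "tx": 0, "ty": 0, "tz": 0, "jaw": -1}, {"ax": 0, "ay": 0, "az": 0, "tx": 0, "ty": 0, "tz": 0, "jaw": -1}]}}

```text
t: 22.27
ee_pos: [599.0, 162.9, 243.8]
eef_rot: [0.039, -2.796, -0.007]
force: [0.3, -0.4, 0.1]
grip_width: 0.008
```

```bash
python3 - <<'E'
from h import *
o=st(); print(o['joint_positions'].round(2))
T=camera_params('top');print('can',back(T,np.array(173.),np.array(183.),z=130))
s,_=capture('side');cv2.imwrite('pics/s9.png',s)
crop(s,245,60,355,200,4,'pics/v9.png')
E
```

```text
t 22.27 pos [599.  162.9 243.8] z [-0.339  0.    -0.941] jaw -88.5 F [ 0.3 -0.4  0.1] M [ 0.09 -0.3   0.01] w 0.8
[ 0.15  0.26  1.47  0.05  1.75 -1.44]
can [620.33146666 432.04797783 130.        ]
```

View pics/v9.png

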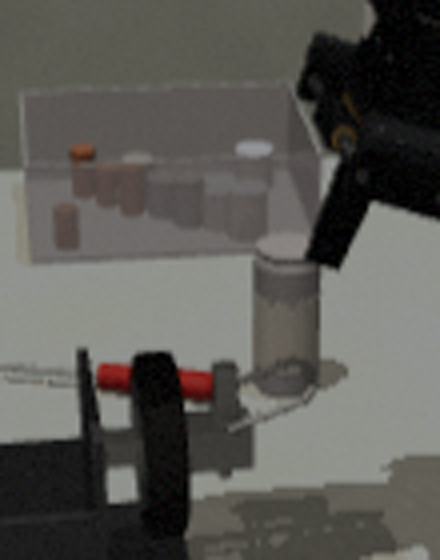

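{"api": "servo_tool", "payload": {"increments": [{"ax": 0, "ay": 0, "az": 0, "tx": -0.001, "ty": 0.001, "tz": -0.025, "jaw": -1}, {"ax": 0, "ay": 0, "az": 0, "tx": 0, "ty": 0, "tz": -0.025, "jaw": -1}, {"ax": 0, "ay": 0, "az": 0, "tx": 0, "ty": 0, "tz": -0.02, "jaw": -1}, {"ax": 0, "ay": 0, "az": 0, "tx": 0, "ty": 0, "tz": 0, "jaw": -1}, {"ax": 0, "ay": 0, "az": 0, "tx": 0, "ty": 0, "tz": 0, "jaw": -1}]}}

```text
t: 22.73
ee_pos: [597.2, 163.7, 172.4]
eef_rot: [0.039, -2.791, -0.006]
force: [-0.6, -0.1, 1.4]
grip_width: 0.003
```

{"api": "servo_tool", "payload": {"increments": [{"ax": 0, "ay": 0, "az": 0, "tx": 0, "ty": 0, "tz": -0.003, "jaw": -1}, {"ax": 0, "ay": 0, "az": 0, "tx": 0, "ty": 0, "tz": -0.003, "jaw": -1}, {"ax": 0, "ay": 0, "az": 0, "tx": 0, "ty": 0, "tz": -0.003, "jaw": -1}, {"ax": 0, "ay": 0, "az": 0, "tx": 0, "ty": 0, "tz": -0.003, "jaw": -1}, {"ax": 0, "ay": 0, "az": 0, "tx": 0, "ty": 0, "tz": -0.002, "jaw": -1}]}}

```text
t: 23.15
ee_pos: [599.5, 163.7, 159.0]
eef_rot: [0.038, -2.796, -0.007]
force: [2.6, -0.0, 3.4]
grip_width: 0.005
```

```bash
cat > arc.py <<'E'
import numpy as np
H=np.array([534.5,139.])
def tcp(phi,a,s=4):
    p=np.radians(phi);a=np.radians(a)
    b=H+62*np.array([np.cos(p),-np.sin(p)])
    return b+3*np.array([np.sin(a),np.cos(a)])+s*np.array([np.cos(a),-np.sin(a)])
prev=None
for phi in range(-20,76,5):
    a=20+20*(phi+20)/90
    q=tcp(phi,a); print(phi,round(a,1),q.round(1),None if prev is None else (q-prev).round(1)); prev=q
E
python3 arc.py
python3 - <<'E'
from h import *
st()
s,_=capture('side');cv2.imwrite('pics/s10.png',s)
crop(s,265,100,355,200,5,'pics/v10.png')
E
```

```text
-20 20.0 [597.5 161.7] None
-15 21.1 [599.2 156.4] [ 1.7 -5.3]
-10 22.2 [600.4 151. ] [ 1.2 -5.4]
-5 23.3 [601.1 145.6] [ 0.7 -5.5]
0 24.4 [601.4 140.1] [ 0.3 -5.5]
5 25.6 [601.2 134.6] [-0.2 -5.5]
10 26.7 [600.5 129.1] [-0.7 -5.5]
15 27.8 [599.3 123.7] [-1.2 -5.4]
20 28.9 [597.7 118.5] [-1.6 -5.3]
25 30.0 [595.7 113.4] [-2.1 -5.1]
30 31.1 [593.2 108.5] [-2.5 -4.9]
35 32.2 [590.3 103.8] [-2.9 -4.7]
40 33.3 [587.   99.5] [-3.3 -4.4]
45 34.4 [583.3  95.4] [-3.6 -4.1]
50 35.6 [579.4  91.6] [-4.  -3.8]
55 36.7 [575.1  88.2] [-4.3 -3.4]
60 37.8 [570.5  85.2] [-4.6 -3. ]
65 38.9 [565.7  82.6] [-4.8 -2.6]
70 40.0 [560.7  80.5] [-5.  -2.2]
75 41.1 [555.5  78.7] [-5.2 -1.7]
t 23.15 pos [599.5 163.7 159. ] z [-0.339  0.    -0.941] jaw -88.5 F [ 2.6 -0.   3.4] M [ 0.13 -0.66 -0.05] w 0.5
```

View pics/v10.png

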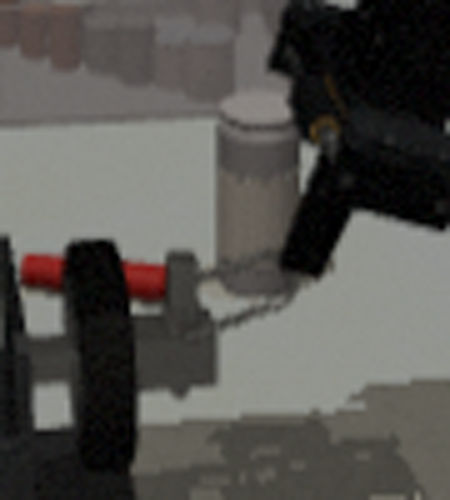

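{"api": "servo_tool", "payload": {"increments": [{"ax": 0, "ay": 0.5, "az": 0, "tx": 0.0005, "ty": 0, "tz": -0.0027, "jaw": -1}, {"ax": 0, "ay": 0.5, "az": 0, "tx": 0.0005, "ty": 0, "tz": -0.0027, "jaw": -1}, {"ax": 0, "ay": 0.5, "az": 0, "tx": 0.0005, "ty": 0, "tz": -0.0027, "jaw": -1}, {"ax": 0, "ay": 0.5, "az": 0, "tx": 0.0003, "ty": 0, "tz": -0.0027, "jaw": -1}, {"ax": 0, "ay": 0.5, "az": 0, "tx": 0, "ty": 0, "tz": -0.0027, "jaw": -1}]}}

```text
t: 23.62
ee_pos: [602.2, 163.7, 145.3]
eef_rot: [0.037, -2.753, -0.008]
force: [6.2, -0.2, 3.4]
grip_width: 0.006
```

{"api": "servo_tool", "payload": {"increments": [{"ax": 0, "ay": 0.5, "az": 0, "tx": 0, "ty": 0, "tz": -0.0027, "jaw": -1}, {"ax": 0, "ay": 0.5, "az": 0, "tx": -0.0001, "ty": 0, "tz": -0.0027, "jaw": -1}, {"ax": 0, "ay": 0.5, "az": 0, "tx": -0.0002, "ty": 0, "tz": -0.0027, "jaw": -1}, {"ax": 0, "ay": 0.5, "az": 0, "tx": -0.0003, "ty": 0, "tz": -0.0027, "jaw": -1}, {"ax": 0, "ay": 0.5, "az": 0, "tx": -0.0004, "ty": 0, "tz": -0.0027, "jaw": -1}]}}

```text
t: 24.03
ee_pos: [600.2, 163.7, 131.0]
eef_rot: [0.037, -2.707, -0.009]
force: [4.9, 1.0, 2.6]
grip_width: 0.006
```

```bash
python3 - <<'E'
from h import *
st()
s,_=capture('side');cv2.imwrite('pics/s11.png',s)
crop(s,265,100,355,200,5,'pics/v11.png')
E
```

```text
t 24.03 pos [600.2 163.7 131. ] z [-0.421  0.    -0.907] jaw -88.6 F [4.9 1.  2.6] M [ 0.19 -0.99 -0.02] w 0.6
```

View pics/v11.png

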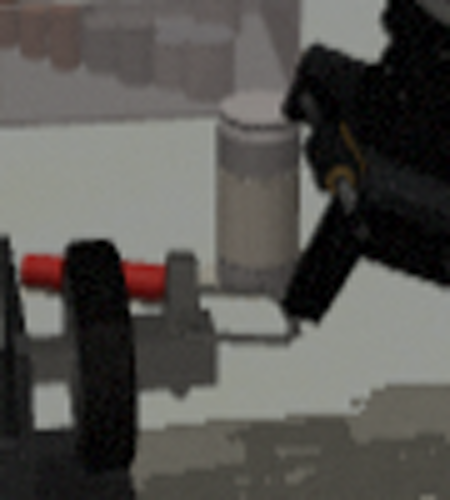

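{"api": "servo_tool", "payload": {"increments": [{"ax": 0, "ay": 0.6, "az": 0, "tx": -0.0003, "ty": 0, "tz": -0.0027, "jaw": -1}, {"ax": 0, "ay": 0.6, "az": 0, "tx": -0.0005, "ty": 0, "tz": -0.0027, "jaw": -1}, {"ax": 0, "ay": 0.6, "az": 0, "tx": -0.0006, "ty": 0, "tz": -0.0027, "jaw": -1}, {"ax": 0, "ay": 0.6, "az": 0, "tx": -0.0007, "ty": 0, "tz": -0.0027, "jaw": -1}, {"ax": 0, "ay": 0.6, "az": 0, "tx": -0.0008, "ty": 0, "tz": -0.0026, "jaw": -1}]}}

```text
t: 24.5
ee_pos: [595.9, 163.6, 117.1]
eef_rot: [0.036, -2.651, -0.009]
force: [4.0, -0.2, 1.8]
grip_width: 0.004
```

{"api": "servo_tool", "payload": {"increments": [{"ax": 0, "ay": 0.6, "az": 0, "tx": -0.0009, "ty": 0, "tz": -0.0026, "jaw": -1}, {"ax": 0, "ay": 0.6, "az": 0, "tx": -0.001, "ty": 0, "tz": -0.0026, "jaw": -1}, {"ax": 0, "ay": 0.6, "az": 0, "tx": -0.0011, "ty": 0, "tz": -0.0025, "jaw": -1}, {"ax": 0, "ay": 0.6, "az": 0, "tx": -0.0012, "ty": 0, "tz": -0.0025, "jaw": -1}, {"ax": 0, "ay": 0.6, "az": 0, "tx": -0.0013, "ty": 0, "tz": -0.0024, "jaw": -1}]}}

```text
t: 24.92
ee_pos: [590.2, 163.6, 104.8]
eef_rot: [0.036, -2.598, -0.01]
force: [1.1, 0.2, 1.2]
grip_width: 0.001
```

```bash
python3 - <<'E'
from h import *
st()
s,_=capture('side');cv2.imwrite('pics/s12.png',s)
crop(s,265,100,355,200,5,'pics/v12.png')
E
```

```text
t 24.92 pos [590.2 163.6 104.8] z [-0.517 -0.    -0.856] jaw -88.7 F [1.1 0.2 1.2] M [ 0.11 -0.53  0.06] w 0.1
```

View pics/v12.png

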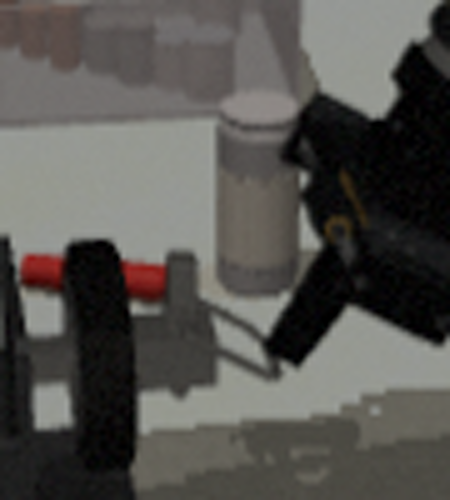

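{"api": "servo_tool", "payload": {"increments": [{"ax": 0, "ay": 0.6, "az": 0, "tx": -0.0015, "ty": 0, "tz": -0.0023, "jaw": -1}, {"ax": 0, "ay": 0.6, "az": 0, "tx": -0.0016, "ty": 0, "tz": -0.0022, "jaw": -1}, {"ax": 0, "ay": 0.6, "az": 0, "tx": -0.0017, "ty": 0, "tz": -0.0021, "jaw": -1}, {"ax": 0, "ay": 0.6, "az": 0, "tx": -0.0018, "ty": 0, "tz": -0.002, "jaw": -1}, {"ax": 0, "ay": 0.6, "az": 0, "tx": -0.0019, "ty": 0, "tz": -0.0019, "jaw": -1}]}}

```text
t: 25.38
ee_pos: [582.0, 163.6, 94.3]
eef_rot: [0.035, -2.547, -0.011]
force: [1.2, -0.9, 0.5]
grip_width: 0.003
```

{"api": "servo_tool", "payload": {"increments": [{"ax": 0, "ay": 0.6, "az": 0, "tx": -0.002, "ty": 0, "tz": -0.0019, "jaw": -1}, {"ax": 0, "ay": 0.6, "az": 0, "tx": -0.0021, "ty": 0, "tz": -0.0018, "jaw": -1}, {"ax": 0, "ay": 0.6, "az": 0, "tx": -0.0022, "ty": 0, "tz": -0.0017, "jaw": -1}, {"ax": 0, "ay": 0.6, "az": 0, "tx": -0.0023, "ty": 0, "tz": -0.0016, "jaw": -1}, {"ax": 0, "ay": 0.6, "az": 0, "tx": -0.0023, "ty": 0, "tz": -0.0015, "jaw": -1}]}}

```text
t: 25.8
ee_pos: [570.9, 163.7, 85.9]
eef_rot: [0.034, -2.494, -0.011]
force: [1.6, -0.8, -0.1]
grip_width: 0.004
```

```bash
python3 - <<'E'
from h import *
st()
s,_=capture('side');cv2.imwrite('pics/s13.png',s)
crop(s,265,100,355,200,5,'pics/v13.png')
E
```

```text
t 25.80 pos [570.9 163.7  85.9] z [-0.603 -0.    -0.798] jaw -88.7 F [ 1.6 -0.8 -0.1] M [ 0.01 -0.58  0.05] w 0.4
```

View pics/v13.png

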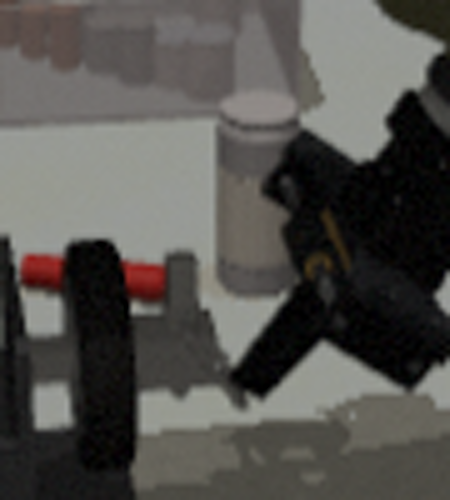

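{"api": "servo_tool", "payload": {"increments": [{"ax": 0, "ay": 0.5, "az": 0, "tx": -0.0024, "ty": 0, "tz": -0.0014, "jaw": -1}, {"ax": 0, "ay": 0.5, "az": 0, "tx": -0.0024, "ty": 0, "tz": -0.0013, "jaw": -1}, {"ax": 0, "ay": 0.5, "az": 0, "tx": -0.0025, "ty": 0, "tz": -0.0012, "jaw": -1}, {"ax": 0, "ay": 0.5, "az": 0, "tx": -0.0025, "ty": 0, "tz": -0.0011, "jaw": -1}, {"ax": 0, "ay": 0, "az": 0, "tx": 0, "ty": 0, "tz": 0, "jaw": -1}]}}

```text
t: 26.27
ee_pos: [560.7, 163.7, 80.5]
eef_rot: [0.034, -2.459, -0.012]
force: [0.1, 0.6, 0.8]
grip_width: 0.006
```

```bash
python3 - <<'E'
from h import *
st()
s,_=capture('side');cv2.imwrite('pics/s14.png',s)
crop(s,265,100,355,200,5,'pics/v14.png')
E
```

```text
t 26.27 pos [560.7 163.7  80.5] z [-0.631 -0.    -0.776] jaw -88.8 F [0.1 0.6 0.8] M [ 0.13 -0.42 -0.01] w 0.5
```

View pics/v14.png

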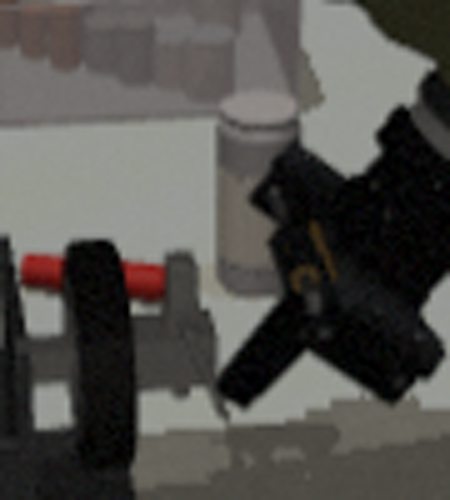

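{"api": "servo_tool", "payload": {"increments": [{"ax": 0, "ay": 0, "az": 0, "tx": -0.002, "ty": 0, "tz": -0.001, "jaw": -1}, {"ax": 0, "ay": 0, "az": 0, "tx": -0.001, "ty": 0, "tz": -0.001, "jaw": -1}, {"ax": 0, "ay": 0, "az": 0, "tx": 0, "ty": 0, "tz": 0, "jaw": -1}, {"ax": 0, "ay": 0, "az": 0, "tx": 0, "ty": 0, "tz": 0, "jaw": -1}, {"ax": 0, "ay": 0, "az": 0, "tx": 0, "ty": 0, "tz": 0, "jaw": -1}]}}

```text
t: 26.73
ee_pos: [558.5, 163.7, 79.3]
eef_rot: [0.034, -2.461, -0.012]
force: [0.3, -0.6, 0.5]
grip_width: 0.004
```

```bash
python3 - <<'E'
from h import *
st()
s,_=capture('side');cv2.imwrite('pics/s15.png',s)
z=8;x0,y0=285,140
b=cv2.resize(s[y0:y0+60,x0:x0+50],None,fx=z,fy=z,interpolation=cv2.INTER_CUBIC)
c=b.copy()
draw(c,camera_params('side'),pinpts(np.array([534.5,162.7,131]),np.radians(181.6),1.92)[:1],x0,y0,z)
draw(c,camera_params('side'),pinpts(np.array([534.5,162.7,131]),np.radians(181.6),1.50)[:1],x0,y0,z,(0,255,0))
cv2.imwrite('pics/v15.png',np.hstack([b,c]))
E
```

```text
t 26.73 pos [558.5 163.7  79.3] z [-0.629  0.    -0.777] jaw -88.8 F [ 0.3 -0.6  0.5] M [ 0.09 -0.47  0.01] w 0.3
```

View pics/v15.png

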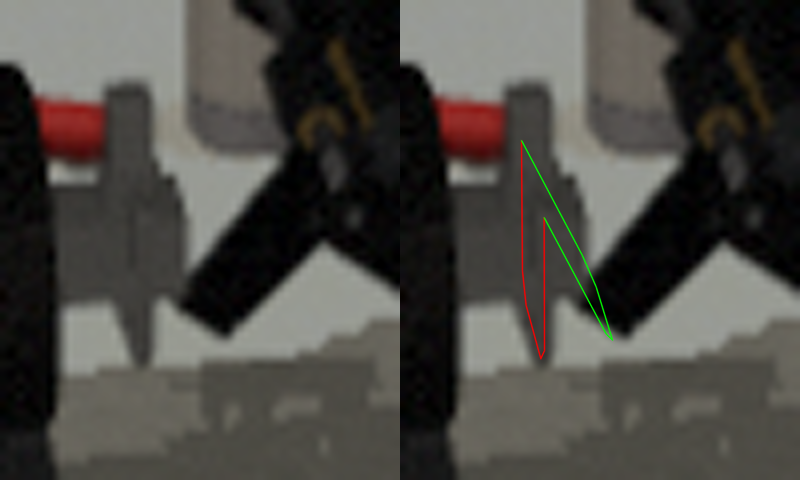

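The ring has snapped shut: the loop hangs straight down, with its bar at about (140,360), matching the red "shut" model. I'll retreat outward along the tool axis and upward.

{"api": "servo_tool", "payload": {"increments": [{"ax": 0, "ay": 0, "az": 0, "tx": 0.01, "ty": 0, "tz": 0.003, "jaw": -1}, {"ax": 0, "ay": 0, "az": 0, "tx": 0.02, "ty": 0, "tz": 0.01, "jaw": -1}, {"ax": 0, "ay": 0, "az": 0, "tx": 0.02, "ty": 0, "tz": 0.02, "jaw": -1}, {"ax": 0, "ay": 0, "az": 0, "tx": 0.02, "ty": 0, "tz": 0.025, "jaw": -1}, {"ax": 0, "ay": 0, "az": 0, "tx": 0.01, "ty": 0, "tz": 0.03, "jaw": -1}]}}

```text
t: 27.2
ee_pos: [639.1, 163.3, 166.2]
eef_rot: [0.033, -2.458, -0.012]
force: [-0.5, 0.0, -1.1]
grip_width: 0.008
```

{"api": "servo_tool", "payload": {"increments": [{"ax": 0, "ay": 0, "az": 0, "tx": 0, "ty": -0.02, "tz": 0.03, "jaw": -1}, {"ax": 0, "ay": 0, "az": 0, "tx": 0, "ty": -0.02, "tz": 0.03, "jaw": -1}, {"ax": 0, "ay": 0, "az": 0, "tx": 0, "ty": -0.02, "tz": 0.02, "jaw": -1}, {"ax": 0, "ay": 0, "az": 0, "tx": 0, "ty": -0.01, "tz": 0.01, "jaw": -1}, {"ax": 0, "ay": 0, "az": 0, "tx": 0, "ty": 0, "tz": 0, "jaw": -1}]}}

```text
t: 27.62
ee_pos: [639.7, 91.9, 260.4]
eef_rot: [0.031, -2.466, -0.013]
force: [-0.1, 0.2, 1.1]
grip_width: 0.002
```

{"api": "servo_tool", "payload": {"increments": [{"ax": 0, "ay": 0, "az": 0, "tx": 0, "ty": 0, "tz": 0, "jaw": -1}, {"ax": 0, "ay": 0, "az": 0, "tx": 0, "ty": 0, "tz": 0, "jaw": -1}, {"ax": 0, "ay": 0, "az": 0, "tx": 0, "ty": 0, "tz": 0, "jaw": -1}, {"ax": 0, "ay": 0, "az": 0, "tx": 0, "ty": 0, "tz": 0, "jaw": -1}, {"ax": 0, "ay": 0, "az": 0, "tx": 0, "ty": 0, "tz": 0, "jaw": -1}]}}

```text
t: 28.03
ee_pos: [638.0, 94.4, 255.7]
eef_rot: [0.035, -2.458, -0.011]
force: [0.1, 0.6, 1.0]
grip_width: 0.007
```

```bash
python3 - <<'E'
from h import *
st()
s,_=capture('side');cv2.imwrite('pics/s16.png',s)
z=8;x0,y0=285,140
b=cv2.resize(s[y0:y0+60,x0:x0+50],None,fx=z,fy=z,interpolation=cv2.INTER_CUBIC)
c=b.copy()
draw(c,camera_params('side'),pinpts(np.array([534.5,162.7,131]),np.radians(181.6),1.92),x0,y0,z)
cv2.imwrite('pics/v16.png',np.hstack([b,c]))
E
```

```text
t 28.03 pos [638.   94.4 255.7] z [-0.631 -0.001 -0.776] jaw -88.7 F [0.1 0.6 1. ] M [ 0.11 -0.47  0.02] w 0.6
```

View pics/v16.png

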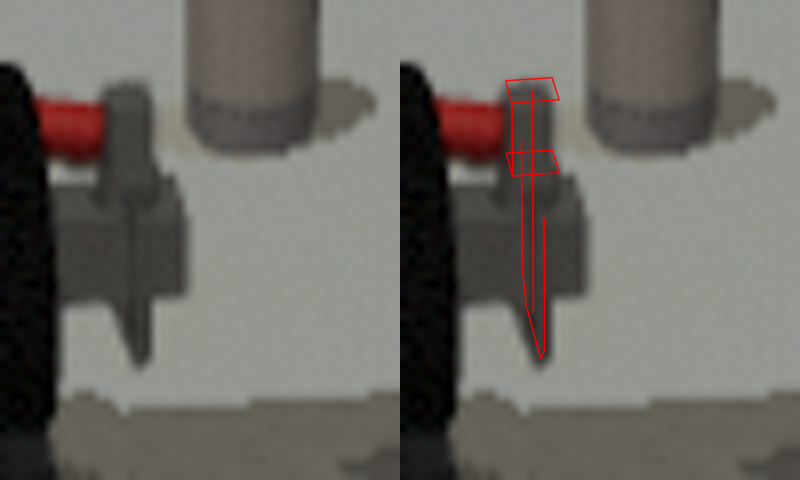

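View pics/s16.png

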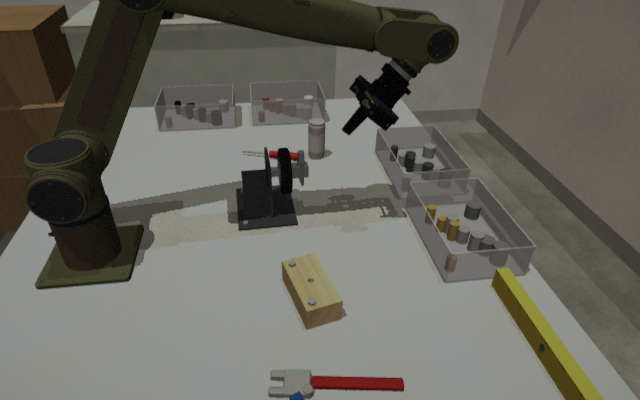

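The pin is seated, the ring hangs shut under the pin's end at (303,185), and the arm is clear with the other things undisturbed. I'm handing in the job.

```bash
python3 -c "
from cell import *
print(finish_job())"
```

```text
the job is handed in; nothing more can be done
None
```

The linch pin is in and its ring is shut. I handed the job in at about 28 s, with the arm clear and touching nothing.

- **Pin:** I took it from the block with its ring open and pointing to the axle's free end, and lowered it into the hub hole.
- **Lining up the holes:** I first worked the wheel about 10 mm towards the free end, where it stopped sliding without the pin dropping. I then worked it back, and the pin dropped in about 6 mm on the robot side of where it started. I pushed the pin down until its collar met the hub, at the expected height, with about 5 N.
- **Ring:** I swung the bar down with the closed fingers along its arc, and it snapped shut.

**Last checks:**
- The final side view matches the "shut" model, with the ring straight down and its bar under the pin's end.
- The top view was blocked by the arm, so the shut ring was checked in the side view only.
- The wrench, oil can and screwdriver look unmoved in the picture.
- The readings at the ends of moves showed pushes of up to about 14 N, reached when the wheel stopped sliding during the search.

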